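Clear the dish turntable

TASK

Clear the culture dishes off the turntable: pile all the amber-lidded dishes and then, on top of them, all the blue-lidded ones, lids up, in one straight pile centred on the cooling plate whose status lamp is green, and put any red-lidded, contaminated dishes in the grey discard box. When all the amber and blue dishes are piled, put the steel cover disc on top of the pile, centred, knob up. Leave the jar standing at the middle of the turntable and do not disturb the other things on the bench.

Things in the scene. Friction and masses are not known exactly. Their poses are not given: they have to be found in the camera images.
- turntable: round grey turntable, 324 mm in diameter, flat top at z = 40 mm, spins freely about its vertical axis at the slightest push; origin on that axis at bench level
- amber1: closed culture dish, a flat disc 64 mm in diameter and 18 mm high, white underside, amber (yellow-orange) lid, 60 g; origin at the centre of its underside, z up. May be absent; two or all three of the ambers are there
- amber2: closed culture dish, a flat disc 64 mm in diameter and 18 mm high, white underside, amber (yellow-orange) lid, 60 g; origin at the centre of its underside, z up. May be absent
- amber3: closed culture dish, a flat disc 64 mm in diameter and 18 mm high, white underside, amber (yellow-orange) lid, 60 g; origin at the centre of its underside, z up. May be absent
- blue1: closed culture dish, a flat disc 64 mm in diameter and 18 mm high, white underside, blue lid, 60 g; origin at the centre of its underside, z up. May be absent
- blue2: closed culture dish, a flat disc 64 mm in diameter and 18 mm high, white underside, blue lid, 60 g; origin at the centre of its underside, z up. May be absent
- red1: closed culture dish, a flat disc 64 mm in diameter and 18 mm high, white underside, red (with a black cross) lid, 60 g; origin at the centre of its underside, z up. May be absent
- red2: closed culture dish, a flat disc 64 mm in diameter and 18 mm high, white underside, red (with a black cross) lid, 60 g; origin at the centre of its underside, z up. May be absent
- jar: small jar with a white cap, 44 mm in diameter, 75 mm high, standing at the middle of the turntable; origin at the centre of its underside; stays there
- plate_left: left-hand (+y) cooling plate: round aluminium disc fixed to the bench, 92 mm in diameter, top at z = 20 mm; origin at its centre at bench level
- plate_right: right-hand (-y) cooling plate: round aluminium disc fixed to the bench, 92 mm in diameter, top at z = 20 mm; origin at its centre at bench level
- lamp_green: status lamp, a green dome on a black puck 40 mm in diameter, 28 mm high, fixed 100 mm beyond (+x of) one cooling plate's centre: that plate is cold and ready; origin at the centre of its foot
- lamp_red: status lamp, a red dome on a black puck 40 mm in diameter, 28 mm high, fixed 100 mm beyond (+x of) one cooling plate's centre: that plate is not to be used; origin at the centre of its foot
- discard_box: grey open plastic box fixed to the bench, 160 (its x) by 110 (its y) by 45 mm high, walls and floor 4 to 5 mm; origin at the centre of its underside
- cover: steel cover disc 64 mm in diameter and 8 mm thick, with an upright black round knob 22 mm in diameter and 30 mm high on top (38 mm in all), 150 g; origin at the centre of its underside, z up
- bottle_orange: bottle with an orange cap, 56 mm in diameter, 120 mm high; bystander, origin at its foot
- bottle_blue: bottle with a blue cap, 56 mm in diameter, 110 mm high; bystander, origin at its foot
- tip_box: yellow pipette-tip box 120 by 85 by 45 mm; bystander, origin under its centre
- tube_rack: purple rack with blue-capped tubes, 130 by 85 by 94 mm; bystander, origin under its centre
- pen: marker pen, 130 mm long along its x, 13 mm thick, lying; bystander, origin under its middle

How it is judged:
By the outcome, as a careful person would: the job done as asked, in the order asked, and still so for the second after the job is handed in, with the robot touching nothing.
Of amber1, amber2, amber3 only 2 to 3 are there at a start; the rules pass over those that are not, and their reading is None.
Of blue1, blue2, red1, red2 only 3 to 4 are there at a start; the rules pass over those that are not, and their reading is None.
At some moment in a run one of red1, red2, cover may be knocked a few centimetres aside while the robot is not near it.
It also fails if it takes over 208 s, if anything falls off the work surface, if the arm or the gripper's body presses on something with over 40 N, if the wrist force passes 120 N, or if a joint passes its speed limit or range.

ROBOT

A 6-joint arm with a two-finger parallel gripper is mounted at the origin on the work surface. World frame = base frame: x ahead of the robot, y to its left, z up, the work surface at z = 0. Lengths are in mm, angles in rad, forces in N, time in s.
With the tool pointing down it reaches from about 375 to 925 mm from the base axis. Payload 5.7 kg.
Tool frame: the origin (TCP) lies midway between the tips of the shut fingers; the grasp point (between the pads) lies 19 mm behind it; z points along the fingers, x is the direction in which the jaws open and shut, and the axes are right-handed (so a half turn about z gives the same grasp; the last joint's range is limited). The gripper opens to 88 mm and grips with 3 to 60 N. Pads are 20 mm wide; open, the fingers measure 115 mm over their backs; the gripper's body (75 mm by 178 mm) begins 61 mm behind the grasp point.
Start: joints at [1.055, 0.359, 1.51, -0, 1.272, -0.115], TCP at [234.082, 552.42, 222.623] pointing down, gripper open.
Joint ranges: [-2.97, 2.97], [-1.01, 2.36], [0.21, 2.38], [-0.96, 4.11], [0.2, 2.71], [-2.98, 2.98]. Speed limits (rad/s): [2.39, 2.39, 3.14, 3.14, 3.14, 3.14].

INTERFACE

Orientations are given as a unit quaternion [x, y, z, w].
In Python, from rig import * gives the robot as it stands.
- The arm moves only by the tool drive_tool, never from a script. Its argument "increments" is a list of rows, each a list of 4 numbers: the shift along the tool's x, y, z in m, then the turn about the tool's z in degrees. In form: [[x, y, z, yaw], ...]. A call has 1 to 8 rows; each row is the pose to reach, as a shift and turn from the pose commanded when the call began, along the tool's axes at that moment; what a row does not reach only later rows make up. A row lasts 1/12 s, in which the tool goes at most 41.7 mm and 7.16 degrees, less where a joint would pass 70% of its speed; a pose out of reach is approached as far as the arm can. A call with a gripper value outside its range is refused whole. "hand" is the gripper command: -1 is shut, 1 is fully open, values between are in proportion, set as the call begins (left out, the last holds). The fingers move at their own pace and stop on an object; "force" is the grip in N (left out, the last holds). Time passes only in rows, so rows that repeat a pose let the fingers close. It gives the time, the measured TCP pose, the force and the opening at its end, in the units of the state.
- state(): the state, without advancing time (a new reading comes with each control period).
- capture(name): name is "scene" or "top" or "wrist"; returns a dict with "img" (400x640x3 uint8, red, green, blue), "mtx" (3x3 intrinsics, pixels), "dist_coeffs" ([k1, k2, p1, p2, k3] as OpenCV has them; the pictures are not rectified), "camera_from_world" (4x4, takes a point from world to camera coordinates). Camera axes: x right, y up, looking along -z (the intrinsics and any distortion apply to the point x, -y, -z); pixel columns grow to the right and rows downward; lengths in mm; the calibration is good to about 2 mm. A picture is of the moment at which its call begins. There is no depth.
- job_done(): hands the job in, once; it reports no verdict.
The state is a dict: "time_s": time; "joint_positions": joint angles; "joint_velocities": joint speeds; "effort": joint torques, N m; "tool_pos": TCP position; "orientation": TCP orientation; "ft_force": force on the tool from outside, world axes, zero at the start; "torque": the same for the moment, N m; "gripper_width": opening from 0.0 (shut) to 1.0 (fully open).
Only numpy, scipy, OpenCV 4.12 (cv2) and the standard library are available. Lean on these libraries where they do the work, as an engineer would, in place of code of your own. Each camera call takes 0.05 s, during which the arm holds its last target.

## Working session

There is one attempt and no reset: what is moved stays moved. The work goes in short steps, Python scripts to look and compute and a tool call to move; the robot and the scene stay as the last step left them, time stands still between calls to the robot, and variables do not carry over. Pictures are saved under pics/ and viewed, and the job is handed in when it is done.

Besides the shell and the picture viewer there is one more tool, called after "Call:" by a JSON object that holds its "name" and its "arguments". drive_tool: Moves the arm, as the interface text tells. Its arguments: {"type":"object","properties":{"increments":{"type":"array","items":{"type":"array","items":{"type":"number"}}},"hand":{"type":"number"},"force":{"type":"number"}},"required":["increments"]}

```bash
ls; mkdir -p pics; python3 - <<'E'
from rig import *
import cv2
print(state())
for n in ["scene","top","wrist"]:
    c=capture(n); cv2.imwrite(f"pics/{n}0.png",c["img"][:,:,::-1]); print(n,c["mtx"],c["dist_coeffs"],c["camera_from_world"])
E
```

```text
pics
{'time_s': 0.0, 'joint_positions': array([ 1.05487080e+00,  3.59483954e-01,  1.51145292e+00, -9.06517816e-06,
        1.27248621e+00, -1.15091696e-01]), 'joint_velocities': array([-4.99979162e-04,  6.06417331e-04,  8.76635537e-06, -2.16615726e-03,
        9.31868212e-04, -8.88366316e-04]), 'effort': array([-2.32073005e-03, -5.15367043e+01, -2.70720899e+01,  6.71949517e-02,
        3.50336346e-02, -6.73338786e-05]), 'tool_pos': array([233.76887219, 551.82496051, 221.81433279]), 'orientation': array([ 8.33721354e-01,  5.52184630e-01, -8.14057344e-04,  4.18257930e-04]), 'ft_force': array([ 0.52292325, -0.86807525, -0.64474552]), 'torque': array([-0.01675516, -0.00060534, -0.00334064]), 'gripper_width': 1.0007204738443352}
scene [[361.46306516   0.         317.58772795]
 [  0.         361.46306516 198.44098267]
 [  0.           0.           1.        ]] [-0.07532905  0.          0.          0.          0.        ] [[ 7.84940280e-01  6.19553624e-01  4.69727638e-03 -4.49514289e+02]
 [-5.02215349e-01  6.31802701e-01  5.90427888e-01  2.46911406e+02]
 [ 3.62833986e-01 -4.65809675e-01  8.
[... 323 characters left out ...]
1 -2.48307030e-02  1.52194237e+01]
 [ 9.93812311e-01 -4.32719143e-03  1.10988137e-01 -5.42324352e+02]
 [-1.11061225e-01 -2.45017289e-02  9.93511484e-01 -1.14189467e+03]
 [ 0.00000000e+00  0.00000000e+00  0.00000000e+00  1.00000000e+00]]
wrist [[350.48522067   0.         321.55742121]
 [  0.         350.48522067 200.80482626]
 [  0.           0.           1.        ]] [-0.04912779  0.          0.          0.          0.        ] [[ 3.89993054e-01  9.20815689e-01 -1.97114710e-03 -5.99758308e+02]
 [-8.78286638e-01  3.71335958e-01 -3.01201241e-01  3.66093980e+01]
 [-2.76618870e-01  1.19197624e-01  9.53558560e-01 -3.91730901e+02]
 [ 0.00000000e+00  0.00000000e+00  0.00000000e+00  1.00000000e+00]]
```

View pics/top0.png

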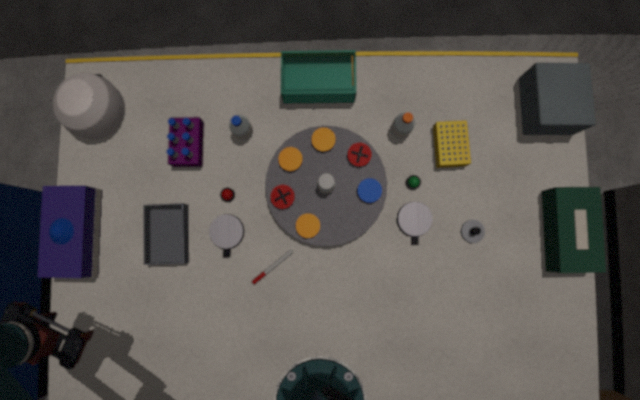

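View pics/scene0.png

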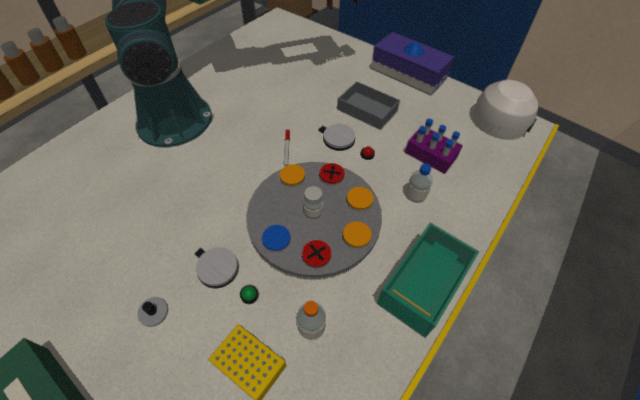

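View pics/wrist0.png

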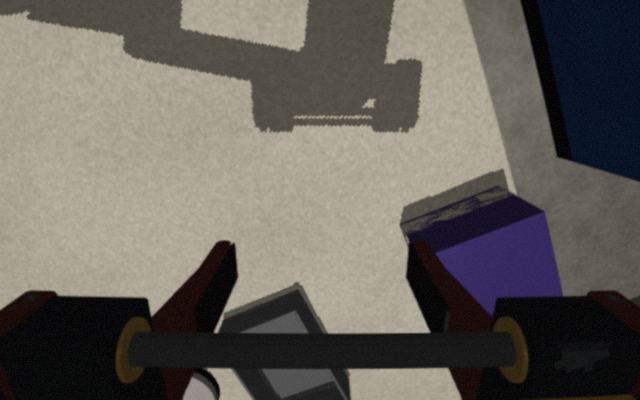

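The top view shows ambers at (323,139), (290,159) and (308,226), reds at (360,155) and (283,197), and one blue at (369,190). The green lamp is at (413,182), so the right plate at (415,219) is the target. The grey box is at (166,234) and the cover at (473,231).

```bash
cat > h.py <<'E'
from rig import *
import cv2, numpy as np
def ray(c,px):
    u=cv2.undistortPoints(np.array(px,float).reshape(-1,1,2),c["mtx"],np.array(c["dist_coeffs"])).reshape(-1,2)
    T=c["camera_from_world"];R=T[:3,:3];o=-R.T@T[:3,3]
    d=np.c_[u[:,0],-u[:,1],-np.ones(len(u))]@R
    return o,d
def on_z(c,px,z):
    o,d=ray(c,px); return (o+d*((z-o[2])/d[:,2])[:,None])[:,:2]
def proj(c,P):
    P=np.atleast_2d(np.array(P,float));T=c["camera_from_world"];q=P@T[:3,:3].T+T[:3,3]
    q=q*[1,-1,-1]
    return cv2.projectPoints(q,np.zeros(3),np.zeros(3),c["mtx"],np.array(c["dist_coeffs"]))[0].reshape(-1,2)
def masks(img):
    hsv=cv2.cvtColor(img,cv2.COLOR_RGB2HSV);H,S,V=[hsv[...,i].astype(int) for i in range(3)]
    return dict(amber=(H>12)&(H<24)&(S>140)&(V>90),blue=(H>100)&(H<122)&(S>140)&(V>70),
        red=((H<8)|(H>172))&(S>140)&(V>60),green=(H>50)&(H<85)&(S>100)&(V>40))
def blobs(c,z=58,amin=60,dia=64):
    """dish lids: contour pixels -> plane z -> min enclosing circle / fit"""
    out=[]
    for k,m in masks(c["img"]).items():
        m=m.astype(np.uint8)
        m=cv2.morphologyEx(m,cv2.MORPH_CLOSE,np.ones((5,5),np.uint8))
        n,l,s,_=cv2.connectedComponentsWithStats(m)
        for i in range(1,n):
            if s[i,4]<amin: continue
            ct=max(cv2.findContours((l==i).astype(np.uint8),cv2.RETR_EXTERNAL,cv2.CHAIN_APPROX_NONE)[0],key=len)
            h=on_z(c,ct.reshape(-1,2),z)
            hull=cv2.convexHull(h.astype(np.float32))
            M=cv2.moments(hull); 
            if M["m00"]==0: continue
            cen=np.array([M["m10"],M["m01"]])/M["m00"]
            out.append((k,cen.round(1),round(2*np.sqrt(M["m00"]/np.pi),1),(s[i,:2]+s[i,2:4]/2).round()))
    return out
def tool():
    s=state();x,y,z,w=s["orientation"]
    xa=np.array([1-2*(y*y+z*z),2*(x*y+z*w)]); yaw=np.degrees(np.arctan2(xa[1],xa[0]))
    return s["tool_pos"],yaw,s
def to(x,y,z,yaw=None,qual=None):
    """print increment (tool frame) to go to world TCP x,y,z & tool-x heading yaw(deg, world)"""
    p,a,s=tool();d=np.array([x,y,z])-p
    c_,s_=np.cos(np.radians(a)),np.sin(np.radians(a))
    tx=d[0]*c_+d[1]*s_; ty=d[0]*s_-d[1]*c_; tz=-d[2]
    t=0
    if yaw is not None:
        t=-((yaw-a+90)%180-90)   # tool z is down: world yaw + = tool yaw -
    print("inc m: %.4f %.4f %.4f turn %.1f | at %s yaw %.1f t %.1f w %.3f F %s"%(tx/1e3,ty/1e3,tz/1e3,t,p.round(1),a,s["time_s"],s["gripper_width"],np.round(s["ft_force"],1)))
def save(c,n,box=None,sc=1):
    im=c["img"][:,:,::-1]
    if box: im=im[box[1]:box[3],box[0]:box[2]]
    cv2.imwrite("pics/"+n,cv2.resize(im,None,fx=sc,fy=sc,interpolation=cv2.INTER_CUBIC))
E
python3 - <<'E'
from h import *
for n in ["top","scene"]:
    c=capture(n); print(n)
    for b in blobs(c): print(*b)
    if n=="top":
        save(c,"top1.png",(140,110,500,290),2.2)
        print("tt axis jar top z115",on_z(c,[[326,181]],115))
        print("plates R",on_z(c,[[415,219]],20),"L",on_z(c,[[227,231]],20))
        print("lamps",on_z(c,[[413,182]],25),"box",on_z(c,[[145,206],[188,206],[145,265],[188,265]],45))
        print("cover knob",on_z(c,[[475,231]],38))
to(500,0,200,90)
E
```

```text
top
amber [ 928.9 -408.2] 93.8 [468.  54.]
amber [927.6 416.3] 90.8 [173.  58.]
amber [ 679.2 -352.7] 109.4 [453. 144.]
amber [690.4 -11.8] 61.5 [324. 140.]
amber [638.8  75.2] 62.0 [290. 159.]
amber [463.8  29.1] 60.9 [308. 226.]
blue [743.9 219.7] 21.7 [236. 120.]
blue [ 554.1 -130.8] 58.8 [370. 191.]
blue [449.3 688.8] 71.6 [ 62. 231.]
red [ 649.3 -105.5] 60.7 [359. 155.]
red [539.1  95. ] 60.3 [282. 197.]
red [547.  240.5] 25.7 [227. 194.]
green [864.1   1.3] 186.7 [318.  77.]
green [ 577.1 -246.1] 26.6 [414. 182.]
green [ 449.7 -682.1] 181.3 [580. 230.]
tt axis jar top z115 [[570.67709309 -19.16054788]]
plates R [[ 481.51163914 -255.65510347]] L [[450.96604225 245.85945427]]
lamps [[ 580.12366455 -251.91747227]] box [[516.51623073 463.44230382]
 [516.20029474 346.14111189]
 [360.46475506 457.76546331]
 [361.30567834 342.02612426]]
cover knob [[ 448.16471008 -408.99709056]]
scene
amber [952.3 527.6] 34.8 [544. 149.]
amber [470.2  25.5] 64.2 [292. 174.]
amber [644.9  71. ] 64.5 [360. 198.]
amber [696.  -15.3] 63.9 [358. 234.]
amber [872.3 -79.2] 17.0 [412. 303.]
amber [ 722.1 -211.9] 27.0 [311. 308.]
blue [429.6 726.3] 78.2 [414.  50.]
blue [690.1 396.5] 36.3 [440. 133.]
blue [725.1 252. ] 29.1 [426. 170.]
blue [ 560.2 -134.4] 61.9 [276. 238.]
red [575.4 210.8] 28.9 [368. 152.]
red [545.8  90.9] 63.3 [332. 174.]
red [ 654.8 -109.6] 62.3 [316. 254.]
green [871.3  -4.1] 189.3 [428. 280.]
green [ 604.2 -265.3] 30.2 [249. 294.]
green [ 394.2 -650.8] 110.5 [ 34. 370.]
inc m: -0.4046 0.4604 0.0222 turn -23.0 | at [233.9 552.2 222.2] yaw 67.0 t 0.2 w 1.004 F [ 0.5 -0.2 -0.1]
```

View pics/top1.png

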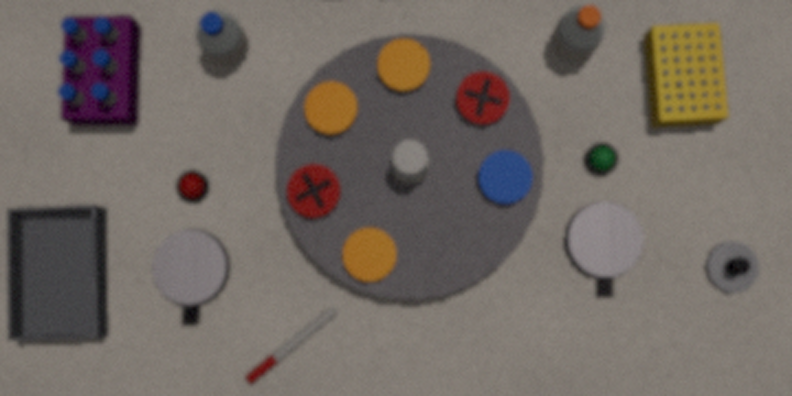

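```bash
python3 - <<'E'
from h import *
to(470,27,200,157)
to(470,27,200,67)
E
```

```text
inc m: -0.3915 0.4223 0.0222 turn -90.0 | at [233.9 552.2 222.2] yaw 67.0 t 0.2 w 1.004 F [ 0.5 -0.2 -0.1]
inc m: -0.3915 0.4223 0.0222 turn 0.0 | at [233.9 552.2 222.2] yaw 67.0 t 0.2 w 1.004 F [ 0.5 -0.2 -0.1]
```

Call:
{"name": "drive_tool", "arguments": {"increments": [[-0.39,0.422,0.0,0],[-0.39,0.422,0.0,0],[-0.39,0.422,0.0,0],[-0.39,0.422,0.0,0],[-0.39,0.422,0.0,0],[-0.39,0.422,0.0,0],[-0.39,0.422,0.0,0],[-0.39,0.422,0.0,0]], "hand": 1, "force": 20}}

```text
time_s: 0.92
tool_pos: [371.5, 246.8, 222.8]
orientation: [0.834, 0.552, 0.0, 0.0]
ft_force: [1.4, 0.6, 0.2]
gripper_width: 1.002
```

```bash
python3 - <<'E'
from h import *
to(470,27,200,67)
E
```

```text
inc m: -0.1640 0.1764 0.0228 turn 0.1 | at [371.5 246.8 222.8] yaw 67.1 t 0.9 w 1.002 F [1.4 0.6 0.2]
```

Call:
{"name": "drive_tool", "arguments": {"increments": [[-0.164,0.176,0.02,0],[-0.164,0.176,0.02,0],[-0.164,0.176,0.02,0],[-0.164,0.176,0.02,0],[-0.164,0.176,0.02,0],[-0.164,0.176,0.02,0],[-0.164,0.176,0.02,0],[-0.164,0.176,0.02,0]]}}

```text
time_s: 1.58
tool_pos: [469.7, 27.5, 202.4]
orientation: [0.835, 0.551, -0.0, -0.0]
ft_force: [0.4, 0.8, 0.4]
gripper_width: 0.998
```

```bash
python3 - <<'E'
from h import *
to(470,27,100,67)
for n in ["top","scene","wrist"]:
    c=capture(n); print(n)
    for b in blobs(c): 
        if b[0]!="green" and 50<b[2]<80: print(*b)
    save(c,n+"2.png",(140,110,500,290) if n=="top" else None,2.2 if n=="top" else 1)
    print(proj(c,[tool()[0]]))
E
```

```text
inc m: -0.0003 0.0004 0.1024 turn -0.2 | at [469.7  27.5 202.4] yaw 66.8 t 1.6 w 0.998 F [0.4 0.8 0.4]
top
amber [689.9 -11.9] 61.7 [324. 140.]
amber [638.9  75. ] 61.9 [290. 159.]
blue [ 554.1 -130.8] 58.7 [370. 191.]
blue [449.3 689.1] 71.4 [ 62. 231.]
red [ 649.2 -105.6] 60.8 [359. 155.]
[[305.03265738 220.21786777]]
scene
amber [469.9  25.6] 64.9 [292. 174.]
amber [644.9  70.9] 64.6 [360. 198.]
amber [695.9 -15.4] 64.1 [358. 234.]
blue [ 560.1 -134.4] 61.8 [276. 238.]
red [545.7  90.9] 63.0 [332. 174.]
red [ 654.8 -109.6] 62.4 [316. 254.]
[[289.16494603 130.28422038]]
wrist
amber [465.4  30. ] 63.0 [320. 183.]
amber [696.2 -13.1] 56.4 [366. 384.]
red [539.6  95.7] 63.1 [416. 227.]
red [ 656.  -106.9] 55.8 [274. 384.]
[[320.67976629 260.27011018]]
```

View pics/wrist2.png

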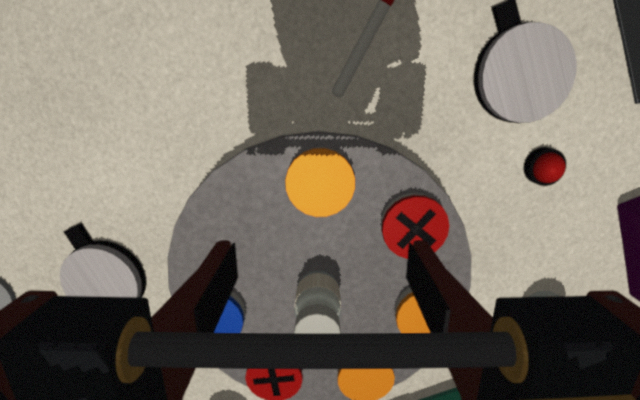

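View pics/scene2.png

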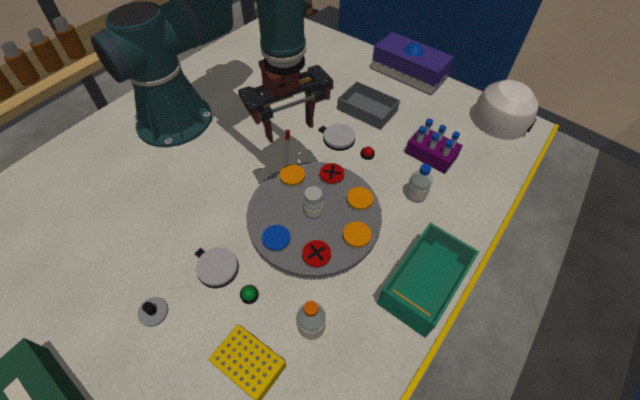

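View pics/top2.png

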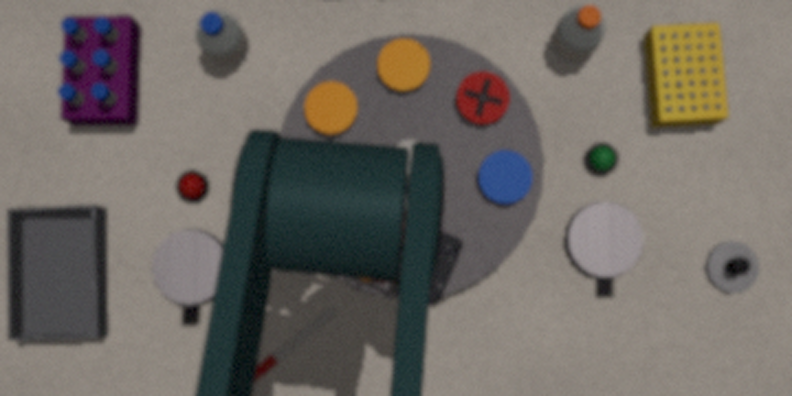

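Call:
{"name": "drive_tool", "arguments": {"increments": [[-0.001,-0.003,0.04,0],[-0.001,-0.003,0.08,0],[-0.001,-0.003,0.12,0],[-0.001,-0.003,0.127,0],[-0.001,-0.003,0.127,0],[-0.001,-0.003,0.127,0]]}}

```text
time_s: 2.23
tool_pos: [466.3, 30.0, 76.5]
orientation: [0.833, 0.553, -0.0, -0.0]
ft_force: [-0.6, 1.0, 0.1]
gripper_width: 0.998
```

```bash
python3 - <<'E'
from h import *
to(467,28,44,67)
for n in ["wrist"]:
    c=capture(n); print(n)
    for b in blobs(c): print(*b)
    save(c,n+"3.png")
E
```

```text
inc m: -0.0016 0.0014 0.0325 turn 0.1 | at [466.3  30.   76.5] yaw 67.1 t 2.2 w 0.998 F [-0.6  1.   0.1]
wrist
amber [465.2  30.1] 63.5 [320. 241.]
amber [604.3  69.2] 6.7 [454. 396.]
red [519. 203.] 8.7 [636. 213.]
red [527.7 109.8] 35.0 [482. 288.]
red [536.9  67.2] 11.2 [423. 318.]
```

View pics/wrist3.png

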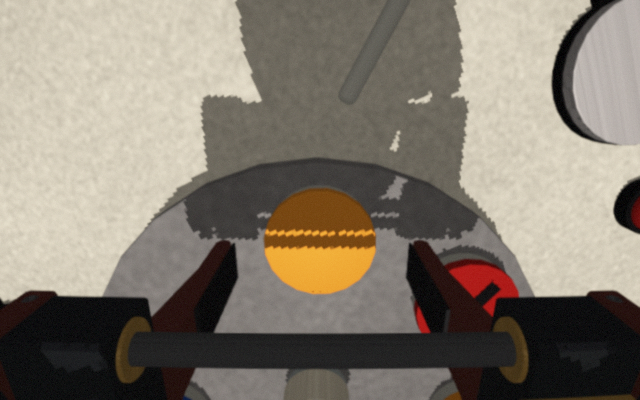

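Call:
{"name": "drive_tool", "arguments": {"increments": [[0,-0.001,0.025,0],[0,-0.001,0.033,0],[0,-0.001,0.033,0],[0,-0.001,0.033,0]]}}

```text
time_s: 2.62
tool_pos: [465.7, 29.6, 43.7]
orientation: [0.834, 0.552, 0.0, 0.0]
ft_force: [0.6, 1.2, -0.8]
gripper_width: 1.001
```

Call:
{"name": "drive_tool", "arguments": {"increments": [[0,0,0,0],[0,0,0,0],[0,0,0,0],[0,0,0,0],[0,0,0,0],[0,0,0,0]], "hand": -1, "force": 10}}

```text
time_s: 3.12
tool_pos: [465.6, 29.5, 43.1]
orientation: [0.834, 0.552, 0.0, 0.0]
ft_force: [0.4, 0.7, 6.8]
gripper_width: 0.725
```

```bash
python3 - <<'E'
from h import *
to(467,28,44,157)
for n in ["wrist"]:
    c=capture(n); print(n)
    for b in blobs(c): print(*b)
    save(c,n+"4.png")
E
```

```text
inc m: -0.0008 0.0019 -0.0009 turn -90.0 | at [465.6  29.5  43.1] yaw 67.0 t 3.1 w 0.725 F [0.4 0.7 6.8]
wrist
amber [464.8  30.7] 63.7 [322. 270.]
amber [543.7  82. ] 9.6 [471. 360.]
amber [483.2 -62.4] 7.1 [172. 361.]
red [508.9 104.5] 11.0 [496. 294.]
```

View pics/wrist4.png

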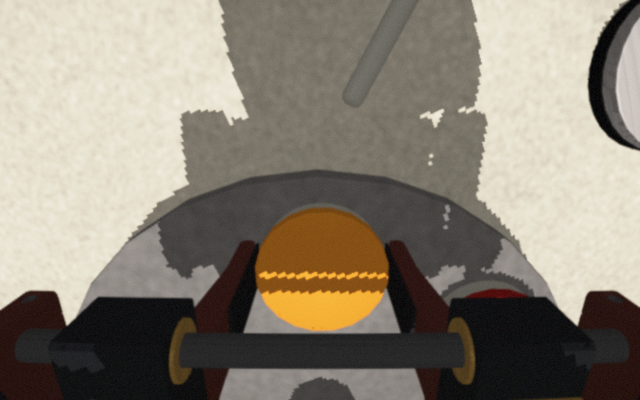

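Call:
{"name": "drive_tool", "arguments": {"increments": [[0,0,-0.001,0],[0,0,-0.001,0],[0,0,-0.001,0],[0,0,-0.001,0],[0,0,-0.001,7],[0,0,-0.001,14],[0,0,-0.001,21],[0,0,-0.001,28]], "hand": 1}}

```text
time_s: 3.83
tool_pos: [465.1, 29.6, 43.5]
orientation: [0.944, 0.331, -0.0, -0.0]
ft_force: [-0.0, 0.2, 0.5]
gripper_width: 0.999
```

Call:
{"name": "drive_tool", "arguments": {"increments": [[0,0,0,7],[0,0,0,14],[0,0,0,21],[0,0,0,28],[0,0,0,35],[0,0,0,42],[0,0,0,49],[0,0,0,56]]}}

```text
time_s: 4.5
tool_pos: [465.0, 29.6, 43.5]
orientation: [0.989, -0.15, -0.0, 0.0]
ft_force: [-0.1, 0.3, 0.8]
gripper_width: 1.004
```

Call:
{"name": "drive_tool", "arguments": {"increments": [[0,0,0,6],[0,0,0,6],[0,0,0,6],[0,0,0,6]]}}

```text
time_s: 4.83
tool_pos: [465.1, 29.5, 43.6]
orientation: [0.98, -0.198, -0.0, 0.0]
ft_force: [-0.4, -0.8, -0.6]
gripper_width: 1.002
```

Call:
{"name": "drive_tool", "arguments": {"increments": [[0,0,0,0],[0,0,0,0],[0,0,0,0],[0,0,0,0],[0,0,0,0],[0,0,0,0]], "hand": -1, "force": 10}}

```text
time_s: 5.33
tool_pos: [465.2, 29.6, 43.7]
orientation: [0.98, -0.199, 0.0, 0.0]
ft_force: [0.4, -0.4, 0.1]
gripper_width: 0.726
```

```bash
python3 - <<'E'
from h import *
to(467,28,44,157)
for n in ["wrist"]:
    c=capture(n); print(n)
    for b in blobs(c): print(*b)
    save(c,n+"5.png")
E
```

```text
inc m: 0.0022 0.0008 -0.0003 turn 0.0 | at [465.2  29.6  43.7] yaw -23.0 t 5.3 w 0.726 F [ 0.4 -0.4  0.1]
wrist
amber [615.6  76.4] 30.5 [616.  53.]
amber [466.3  31.8] 63.6 [322. 268.]
amber [517.6 -45.4] 12.7 [470. 354.]
amber [375.5  15. ] 12.5 [175. 356.]
red [541.   95.2] 61.7 [432.  76.]
red [375.5 145.5] 18.0 [ 26. 124.]
```

View pics/wrist5.png

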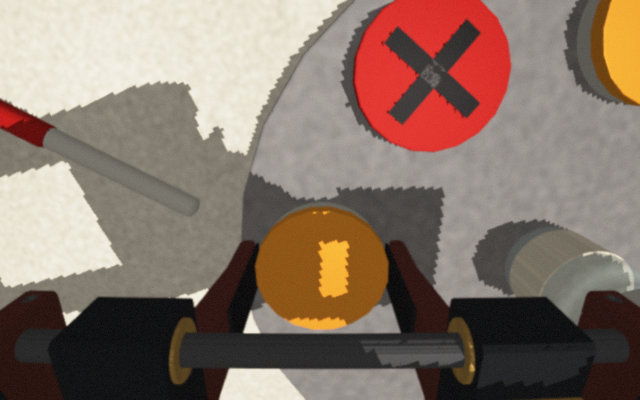

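Call:
{"name": "drive_tool", "arguments": {"increments": [[0,0,-0.005,0],[0,0,-0.04,0],[0,0,-0.08,0],[0,0,-0.12,0],[0.013,0.04,-0.135,0],[0.026,0.08,-0.135,0],[0.039,0.12,-0.135,0],[0.052,0.16,-0.135,0]], "hand": -1, "force": 20}}

```text
time_s: 6.05
tool_pos: [450.9, -135.5, 179.9]
orientation: [0.98, -0.198, 0.001, 0.0]
ft_force: [0.9, 0.8, -0.4]
gripper_width: 0.723
```

Call:
{"name": "drive_tool", "arguments": {"increments": [[0.068,0.213,0,0],[0.068,0.213,0,0],[0.068,0.213,0,0],[0.068,0.213,0,0],[0.068,0.213,0,0],[0.068,0.213,0,0],[0.068,0.213,0,0],[0.068,0.213,0,0]]}}

```text
time_s: 6.72
tool_pos: [430.0, -356.6, 178.5]
orientation: [0.98, -0.2, -0.0, -0.001]
ft_force: [0.4, 0.8, -0.2]
gripper_width: 0.719
```

```bash
python3 - <<'E'
from h import *
to(485,-256,40,-23)
for n in ["wrist","top","scene"]:
    c=capture(n); print(n)
    for b in blobs(c): 
        if b[0]!="green" and 50<b[2]<80: print(*b)
    save(c,n+"6.png",(140,110,500,290) if n=="top" else None,2.2 if n=="top" else 1)
E
```

```text
inc m: 0.0112 -0.1141 0.1385 turn -0.1 | at [ 430.  -356.6  178.5] yaw -23.1 t 6.7 w 0.719 F [ 0.4  0.8 -0.2]
wrist
top
amber [689.9 -11.9] 61.8 [324. 140.]
amber [638.8  74.8] 61.6 [290. 159.]
blue [ 554.1 -130.9] 58.8 [370. 191.]
blue [449.3 689. ] 70.7 [ 62. 232.]
red [ 649.2 -105.5] 60.7 [359. 155.]
red [539.2  95. ] 60.4 [282. 197.]
scene
amber [644.9  70.9] 64.5 [360. 198.]
amber [695.9 -15.7] 64.2 [358. 234.]
blue [ 560.1 -134.4] 61.8 [276. 238.]
red [545.8  90.9] 63.2 [332. 174.]
red [ 654.7 -109.6] 62.4 [316. 254.]
```

View pics/wrist6.png

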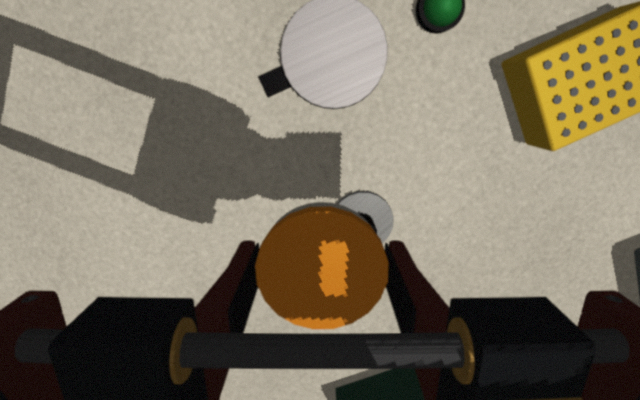

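View pics/scene6.png

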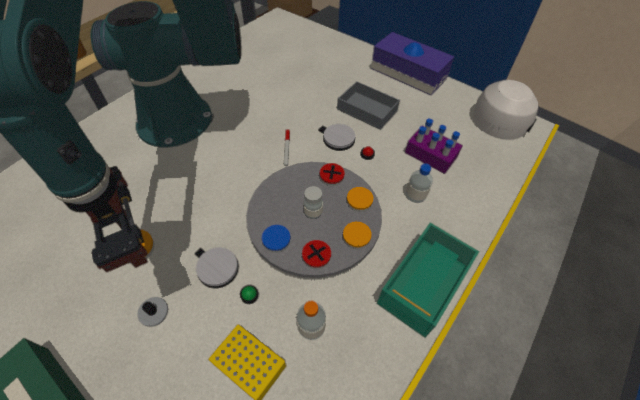

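```bash
cat >> h.py <<'E'
def plate(c,guess,r=46,z=20):
    """fit circle of bluish-grey plate top near guess (world xy)"""
    im=c["img"].astype(int); m=((im[...,0]-im[...,2])<6)&(im.sum(2)>240)
    uv=proj(c,np.c_[np.array(guess)+1.35*r*np.c_[np.cos(np.linspace(0,6.28,40)),np.sin(np.linspace(0,6.28,40))],np.full(40,z)])
    roi=np.zeros(m.shape,np.uint8); cv2.fillPoly(roi,[uv.round().astype(np.int32)],1)
    m=(m.astype(np.uint8)*roi); m=cv2.morphologyEx(m,cv2.MORPH_OPEN,np.ones((3,3),np.uint8))
    n,l,s,_=cv2.connectedComponentsWithStats(m); i=1+np.argmax(s[1:,4])
    ct=max(cv2.findContours((l==i).astype(np.uint8),cv2.RETR_EXTERNAL,cv2.CHAIN_APPROX_NONE)[0],key=len).reshape(-1,2)
    ct=ct[(ct[:,1]>1)&(ct[:,0]>1)&(ct[:,0]<638)&(ct[:,1]<398)]
    h=on_z(c,ct,z)
    from scipy.optimize import least_squares
    f=least_squares(lambda p:np.hypot(*(h-p[:2]).T)-p[2],[*guess,r],loss="soft_l1",f_scale=1.)
    return f.x.round(1),round(np.sqrt(np.mean(f.fun**2)),1),s[i,4]
E
python3 - <<'E'
from h import *
for n in ["wrist","top","scene"]:
    print(n,plate(capture(n),(484,-256)))
E
```

```text
Traceback (most recent call last):
  File "h.py", line 58, in plate
    n,l,s,_=cv2.connectedComponentsWithStats(m); i=1+np.argmax(s[1:,4])
                                                     ~~~~~~~~~^^^^^^^^^
ValueError: attempt to get argmax of an empty sequence
```

```bash
python3 - <<'E'
import cv2
for n,p in [("wrist6",[(333,54),(300,40),(200,100),(260,40)]),("scene6",[(217,267),(210,262),(180,240)]),("top6",[(605,240),(605,320),(500,320)])]:
    im=cv2.imread(f"pics/{n}.png")
    for q in p: print(n,q,im[q[1]-2:q[1]+3,q[0]-2:q[0]+3].mean((0,1)).round()[::-1])
E
```

```text
wrist6 (333, 54) [193. 186. 182.]
wrist6 (300, 40) [180. 174. 170.]
wrist6 (200, 100) [89. 85. 76.]
wrist6 (260, 40) [180. 172. 156.]
scene6 (217, 267) [141. 137. 136.]
scene6 (210, 262) [141. 136. 135.]
scene6 (180, 240) [90. 87. 80.]
top6 (605, 240) [158. 151. 152.]
top6 (605, 320) [141. 133. 126.]
top6 (500, 320) [148. 141. 133.]
```

```bash
python3 - <<'E'
s=open('h.py').read()
s=s.replace('im=c["img"].astype(int); m=((im[...,0]-im[...,2])<6)&(im.sum(2)>240)',
 'im=cv2.GaussianBlur(c["img"].astype(np.float32),(0,0),1.5); m=((im[...,0]-im[...,2])/im[...,0]<thr)&(im.sum(2)>300)')
s=s.replace("r=46,z=20)","r=46,z=20,thr=0.085)")
open('h.py','w').write(s)
E
python3 - <<'E'
from h import *
for n,t in [("wrist",.09),("top",.075),("scene",.075)]:
    print(n,plate(capture(n),(484,-256),thr=t))
    print(n,plate(capture(n),(454,243),thr=t)) if n!="wrist" else 0
E
```

```text
wrist (array([ 484.4, -255.1,   44.8]), np.float64(0.3), np.int32(9282))
top (array([ 483.1, -254.1,   45.8]), np.float64(0.9), np.int32(980))
top (array([451.3, 248.9,  45.4]), np.float64(1.0), np.int32(942))
scene (array([ 488.1, -257.3,   44.4]), np.float64(1.0), np.int32(1186))
scene (array([456.9, 246.4,  43.3]), np.float64(1.4), np.int32(530))
```

Call:
{"name": "drive_tool", "arguments": {"increments": [[0.0037,-0.038,0,0],[0.0074,-0.076,0.02,0],[0.011,-0.1145,0.04,0],[0.011,-0.1145,0.08,0],[0.011,-0.1145,0.115,0],[0.011,-0.1145,0.14,0],[0.011,-0.1145,0.15,0],[0.011,-0.1145,0.152,0]]}}

```text
time_s: 7.83
tool_pos: [484.0, -254.4, 24.8]
orientation: [0.98, -0.199, -0.002, -0.001]
ft_force: [-0.4, 0.0, -0.6]
gripper_width: 0.719
```

Call:
{"name": "drive_tool", "arguments": {"increments": [[0,0,0,0],[0,0,0,0]]}}

```text
time_s: 8.0
tool_pos: [486.4, -256.5, 28.0]
orientation: [0.98, -0.199, 0.001, 0.001]
ft_force: [0.5, 0.2, 0.3]
gripper_width: 0.72
```

```bash
python3 - <<'E'
from h import *
to(485,-255.5,24,-23)
E
```

```text
inc m: -0.0016 -0.0004 0.0040 turn 0.0 | at [ 486.4 -256.5   28. ] yaw -23.0 t 8.0 w 0.720 F [0.5 0.2 0.3]
```

Call:
{"name": "drive_tool", "arguments": {"increments": [[-0.001,-0.001,0.001,0],[-0.001,-0.001,0.001,0],[-0.001,-0.001,0.001,0],[-0.001,-0.001,0.001,0]]}}

```text
time_s: 8.33
tool_pos: [485.2, -254.6, 26.5]
orientation: [0.98, -0.199, 0.001, 0.0]
ft_force: [0.2, 0.4, -0.7]
gripper_width: 0.724
```

```bash
python3 - <<'E'
from h import *
to(485,-255.5,24,-23)
E
```

```text
inc m: 0.0002 0.0009 0.0025 turn 0.0 | at [ 485.2 -254.6   26.5] yaw -23.0 t 8.3 w 0.724 F [ 0.2  0.4 -0.7]
```

Call:
{"name": "drive_tool", "arguments": {"increments": [[0,0.001,0.001,0],[0,0.001,0.0025,0],[0,0.001,0.0025,0],[0,0.001,0.0025,0]]}}

```text
time_s: 8.67
tool_pos: [484.6, -255.5, 23.5]
orientation: [0.98, -0.199, 0.0, 0.0]
ft_force: [-0.1, -0.1, 4.3]
gripper_width: 0.723
```

Call:
{"name": "drive_tool", "arguments": {"increments": [[0,0,0,0],[0,0,0,0],[0,0,0,0],[0,0,0,0],[0,0,0,0]], "hand": 0.85}}

```text
time_s: 9.08
tool_pos: [484.3, -255.1, 23.0]
orientation: [0.98, -0.199, -0.0, -0.0]
ft_force: [0.2, -0.5, 0.4]
gripper_width: 0.922
```

```bash
python3 - <<'E'
from h import *
to(485,-255.5,24,-23)
to(430,-365,180,-23)
E
```

```text
inc m: 0.0008 0.0001 -0.0010 turn 0.0 | at [ 484.3 -255.1   23. ] yaw -23.0 t 9.1 w 0.922 F [ 0.2 -0.5  0.4]
inc m: -0.0071 0.1224 -0.1570 turn 0.0 | at [ 484.3 -255.1   23. ] yaw -23.0 t 9.1 w 0.922 F [ 0.2 -0.5  0.4]
```

Call:
{"name": "drive_tool", "arguments": {"increments": [[0,0,-0.02,0],[0,0,-0.06,0],[0,0,-0.1,0],[0,0,-0.14,0],[0,0,-0.157,0],[0,0,-0.157,0],[0,0,-0.157,0],[0,0,-0.157,0]], "hand": 1}}

```text
time_s: 9.75
tool_pos: [483.6, -254.6, 179.0]
orientation: [0.98, -0.199, -0.001, -0.0]
ft_force: [0.5, 0.6, 0.0]
gripper_width: 0.997
```

```bash
python3 - <<'E'
from h import *
c=capture("wrist")
save(c,"wrist7.png")
print([b for b in blobs(c,z=38)], plate(c,(484,-256),thr=.09))
for n in ["top","scene"]: print(n,[b for b in blobs(capture(n),z=38)if b[0]=="amber"])
to(642,73,100,50)
E
```

```text
[('amber', array([ 687.7, -360.5]), np.float64(115.2), array([566., 204.])), ('amber', array([ 484.8, -254.8]), np.float64(61.6), array([324., 188.])), ('blue', array([ 554.8, -138.2]), np.float64(52.8), array([348.,  28.])), ('green', array([ 580. , -249.3]), np.float64(29.0), array([423., 142.]))] (array([ 485. , -254.8,   42.6]), np.float64(4.0), np.int32(804))
top [('amber', array([ 937.8, -405.6]), np.float64(89.4), array([468.,  54.])), ('amber', array([936.7, 422.2]), np.float64(91.7), array([173.,  58.])), ('amber', array([ 687.7, -355.2]), np.float64(107.7), array([452., 144.])), ('amber', array([694.9, -11.8]), np.float64(62.8), array([324., 140.])), ('amber', array([642.8,  76.4]), np.float64(62.8), array([290., 159.])), ('amber', array([ 485.7, -248.2]), np.float64(48.3), array([415., 218.]))]
scene [('amber', array([638.1,  84.3]), np.float64(66.5), array([360., 198.])), ('amber', array([954.2, 281.9]), np.float64(26.2), array([512., 212.])), ('amber', array([690.6,  -4.8]), np.float64(66.0), array([358., 234.])), ('amber', array([ 488.7, -257.3]), np.float64(62.6), array([215., 262.])), ('amber', array([872.3, -70.1]), np.float64(17.9), array([412., 303.])), ('amber', array([ 717.6, -206.5]), np.float64(27.9), array([311., 309.]))]
inc m: 0.0184 -0.3634 0.0783 turn -73.0 | at [ 483.3 -254.4  178.3] yaw -23.0 t 9.9 w 0.999 F [-0.6  0.2 -1.4]
```

View pics/wrist7.png

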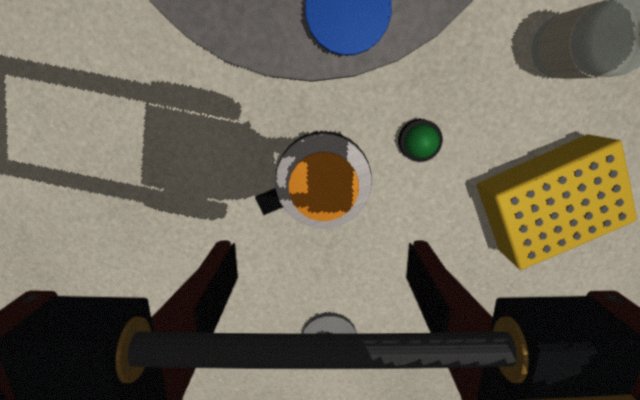

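Call:
{"name": "drive_tool", "arguments": {"increments": [[0.018,-0.365,0,6],[0.018,-0.365,0,13],[0.018,-0.365,0,13],[0.018,-0.365,0,13],[0.018,-0.365,0,13],[0.018,-0.365,0,13],[0.018,-0.365,0.0,13],[0.018,-0.365,0,13]]}}

```text
time_s: 10.57
tool_pos: [627.8, 44.1, 178.5]
orientation: [0.951, -0.309, -0.001, 0.0]
ft_force: [0.5, -0.6, 0.4]
gripper_width: 0.998
```

```bash
python3 - <<'E'
from h import *
to(642.5,74.7,90,-36)
E
```

```text
inc m: -0.0060 -0.0334 0.0885 turn 0.0 | at [627.8  44.1 178.5] yaw -36.0 t 10.6 w 0.998 F [ 0.5 -0.6  0.4]
```

Call:
{"name": "drive_tool", "arguments": {"increments": [[-0.006,-0.033,0.035,0],[-0.006,-0.033,0.075,0],[-0.006,-0.033,0.09,0],[-0.006,-0.033,0.09,0],[-0.006,-0.033,0.09,0],[-0.006,-0.033,0.09,0],[-0.006,-0.033,0.09,0],[-0.006,-0.033,0.09,0]]}}

```text
time_s: 11.23
tool_pos: [643.9, 71.7, 92.1]
orientation: [0.951, -0.309, 0.002, -0.0]
ft_force: [0.2, 0.2, 0.2]
gripper_width: 0.999
```

```bash
python3 - <<'E'
from h import *
c=capture("wrist")
save(c,"wrist8.png")
print([b for b in blobs(c,z=58)])
to(642.5,74.7,43.7,-36)
E
```

```text
[('amber', array([642.5,  76.5]), np.float64(63.2), array([316., 230.])), ('amber', array([708.3,  -7.1]), np.float64(43.0), array([472., 278.])), ('amber', array([664.8,  -4.5]), np.float64(9.4), array([418., 306.])), ('amber', array([702.3, -93.4]), np.float64(8.7), array([525., 363.])), ('red', array([578.9, 230.8]), np.float64(27.2), array([54., 82.])), ('red', array([544.3, 110. ]), np.float64(44.9), array([166., 280.])), ('red', array([645. , -78.5]), np.float64(22.7), array([444., 386.])), ('green', array([809.9,  37.4]), np.float64(100.4), array([568., 135.]))]
inc m: -0.0027 -0.0016 0.0482 turn -0.0 | at [643.7  71.8  91.9] yaw -36.0 t 11.3 w 1.001 F [-0.3 -0.9 -0.2]
```

View pics/wrist8.png

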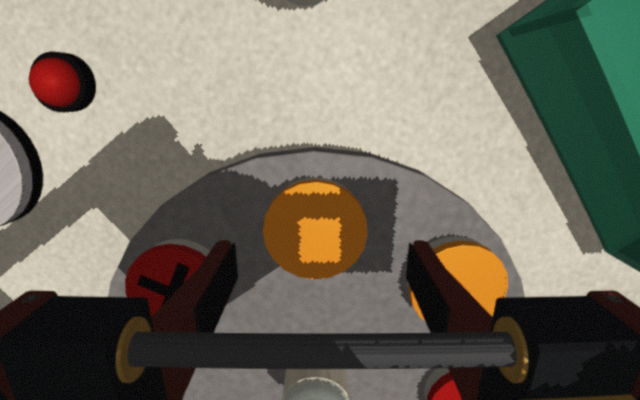

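Call:
{"name": "drive_tool", "arguments": {"increments": [[-0.003,-0.002,0.02,0],[-0.003,-0.002,0.04,0],[-0.003,-0.002,0.048,0],[-0.003,-0.002,0.048,0],[-0.003,-0.002,0.048,0],[-0.003,-0.002,0.048,0]]}}

```text
time_s: 11.78
tool_pos: [642.1, 75.5, 43.3]
orientation: [0.951, -0.309, 0.001, -0.0]
ft_force: [-0.5, -0.5, 0.4]
gripper_width: 1.005
```

```bash
python3 - <<'E'
from h import *
to(642,74.8,43.7,-36)
E
```

```text
inc m: 0.0004 0.0006 -0.0004 turn 0.0 | at [642.1  75.5  43.3] yaw -36.0 t 11.8 w 1.005 F [-0.5 -0.5  0.4]
```

Call:
{"name": "drive_tool", "arguments": {"increments": [[0,0,0,0],[0,0,0,0],[0,0,0,0],[0,0,0,0],[0,0,0,0]], "hand": -1, "force": 20}}

```text
time_s: 12.2
tool_pos: [641.6, 75.7, 42.6]
orientation: [0.951, -0.309, 0.0, -0.0]
ft_force: [-0.4, 0.5, 2.0]
gripper_width: 0.722
```

```bash
cat >> h.py <<'E'
def held(col):
    """y offset (tool, mm) of held dish from lid's contour in wrist pic: compare with centred reference rows"""
    c=capture("wrist"); m=masks(c["img"])[col].astype(np.uint8)
    m=cv2.morphologyEx(m,cv2.MORPH_CLOSE,np.ones((9,9),np.uint8))
    n,l,s,_=cv2.connectedComponentsWithStats(m); i=1+np.argmax(s[1:,4]); print("held bbox x,y,w,h",s[i])
    return c
E
python3 - <<'E'
from h import *
c=held("amber"); save(c,"wrist9.png")
to(642,74.8,43.7,-36)
im=cv2.imread("pics/wrist5.png")[:,:,::-1]
m=masks(im)["amber"].astype(np.uint8);m=cv2.morphologyEx(m,cv2.MORPH_CLOSE,np.ones((9,9),np.uint8))
n,l,s,_=cv2.connectedComponentsWithStats(m);print(s)
E
```

```text
held bbox x,y,w,h [  255   209   134   125 12834]
inc m: 0.0008 0.0005 -0.0011 turn 0.0 | at [641.6  75.6  42.6] yaw -36.0 t 12.2 w 0.729 F [0.1 0.6 3.3]
[[     0      0    640    400 238297]
 [   591      0     49    106   4417]
 [   255    207    133    123  12780]
 [   189    326      1      1      1]
 [   464    326     11     57    263]
 [   170    328     14     55    236]
 [   452    330      1      1      1]
 [   186    369      1      2      2]
 [   458    369      1      3      3]]
```

Call:
{"name": "drive_tool", "arguments": {"increments": [[0,0,-0.01,0],[0,0,-0.045,0],[0,0,-0.085,0],[0,0,-0.12,0],[0.008,0.04,-0.13,0],[0.015,0.08,-0.13,0],[0.022,0.12,-0.13,0],[0.03,0.16,-0.13,0]]}}

```text
time_s: 12.92
tool_pos: [570.6, -72.4, 173.2]
orientation: [0.951, -0.308, 0.0, 0.0]
ft_force: [0.1, 0.1, -0.5]
gripper_width: 0.725
```

Call:
{"name": "drive_tool", "arguments": {"increments": [[0.037,0.2,0,0],[0.037,0.2,0,0],[0.037,0.2,0,0],[0.037,0.2,0,0],[0.037,0.2,0,0],[0.037,0.2,0,0],[0.037,0.2,0,0],[0.037,0.2,0,0]]}}

```text
time_s: 13.58
tool_pos: [484.0, -254.7, 172.5]
orientation: [0.951, -0.309, -0.0, -0.0]
ft_force: [0.0, -0.5, 0.0]
gripper_width: 0.729
```

```bash
python3 - <<'E'
from h import *
to(484.4,-255.2,41,-36)
E
```

```text
inc m: 0.0006 0.0001 0.1315 turn -0.0 | at [ 484.  -254.7  172.5] yaw -36.0 t 13.6 w 0.729 F [ 0.  -0.5  0. ]
```

Call:
{"name": "drive_tool", "arguments": {"increments": [[0,-0.001,0.03,0],[0,-0.001,0.07,0],[0,-0.001,0.105,0],[0,-0.001,0.122,0],[0,-0.001,0.128,0],[0,-0.001,0.128,0],[0,-0.001,0.128,0],[0,-0.001,0.128,0]]}}

```text
time_s: 14.25
tool_pos: [486.2, -254.5, 45.7]
orientation: [0.951, -0.308, 0.001, 0.0]
ft_force: [0.7, 0.3, -0.6]
gripper_width: 0.724
```

```bash
python3 - <<'E'
from h import *
to(484.4,-255.2,41,-36)
E
```

```text
inc m: -0.0010 0.0016 0.0047 turn 0.1 | at [ 486.2 -254.5   45.7] yaw -35.9 t 14.2 w 0.724 F [ 0.7  0.3 -0.6]
```

Call:
{"name": "drive_tool", "arguments": {"increments": [[0,0,0.001,0],[0,0,0.002,0],[0,0,0.003,0],[0,0,0.003,0],[0,0,0.003,0]]}}

```text
time_s: 14.67
tool_pos: [484.7, -254.4, 41.4]
orientation: [0.951, -0.309, 0.0, 0.0]
ft_force: [0.3, -0.5, -0.4]
gripper_width: 0.723
```

```bash
python3 - <<'E'
from h import *
to(484.4,-255.2,41,-36)
E
```

```text
inc m: 0.0003 0.0008 0.0004 turn 0.0 | at [ 484.7 -254.4   41.4] yaw -36.0 t 14.7 w 0.723 F [ 0.3 -0.5 -0.4]
```

Call:
{"name": "drive_tool", "arguments": {"increments": [[0,0,0.001,0],[0,0,0.001,0],[0,0,0.001,0]]}}

```text
time_s: 14.92
tool_pos: [484.8, -254.5, 40.5]
orientation: [0.951, -0.309, 0.0, 0.0]
ft_force: [-0.9, 0.3, 4.7]
gripper_width: 0.722
```

Call:
{"name": "drive_tool", "arguments": {"increments": [[0,0,0,0],[0,0,0,0],[0,0,0,0],[0,0,0,0],[0,0,0,0]], "hand": 0.85}}

```text
time_s: 15.33
tool_pos: [484.6, -254.2, 40.0]
orientation: [0.951, -0.309, -0.0, 0.0]
ft_force: [-0.3, -0.3, 0.5]
gripper_width: 0.923
```

Call:
{"name": "drive_tool", "arguments": {"increments": [[0,0,-0.02,0],[0,0,-0.06,0],[0,0,-0.1,0],[0,0,-0.14,0],[0,0,-0.14,0],[0,0,-0.14,0],[0,0,-0.14,0]], "hand": 1}}

```text
time_s: 15.92
tool_pos: [484.4, -254.0, 179.9]
orientation: [0.951, -0.309, -0.0, 0.0]
ft_force: [-0.3, -0.8, -0.8]
gripper_width: 0.999
```

```bash
python3 - <<'E'
from h import *
c=capture("wrist"); save(c,"wrist10.png")
print("wrist",[b for b in blobs(c,z=56)if b[0]=="amber"])
for n in ["top","scene"]:
  c=capture(n); print(n,[b for b in blobs(c,z=58)if b[0]!="green" and 40<b[2]<80])
  save(c,n+"10.png",(140,110,500,290) if n=="top" else None,2.2 if n=="top" else 1)
to(693.3,-12,90,-36)
E
```

```text
wrist [('amber', array([ 677.2, -349.3]), np.float64(107.4), array([568., 149.])), ('amber', array([ 481.6, -246.7]), np.float64(52.8), array([314., 190.])), ('amber', array([ 510.1, -262.9]), np.float64(16.0), array([352., 186.])), ('amber', array([ 490.9, -277.6]), np.float64(13.8), array([345., 212.]))]
top [('amber', array([690.4, -12.4]), np.float64(61.7), array([324., 140.])), ('blue', array([ 553.5, -130.7]), np.float64(58.6), array([370., 191.])), ('blue', array([449.4, 689.2]), np.float64(71.0), array([ 62., 231.])), ('red', array([ 649.1, -105.9]), np.float64(60.4), array([360., 155.])), ('red', array([539.4,  95.2]), np.float64(60.0), array([282., 197.]))]
scene [('amber', array([696.2, -16.3]), np.float64(64.0), array([358., 235.])), ('amber', array([ 493.9, -259. ]), np.float64(68.0), array([214., 260.])), ('blue', array([ 559.7, -134.2]), np.float64(62.0), array([276., 238.])), ('red', array([546.2,  90.8]), np.float64(63.4), array([332., 174.])), ('red', array([ 654.6, -109.8]), np.float64(62.5), array([316., 254.]))]
inc m: 0.0280 -0.3186 0.0884 turn 0.0 | at [ 483.5 -253.5  178.4] yaw -36.0 t 16.1 w 0.998 F [-1.6  0.8 -0.8]
```

View pics/wrist10.png

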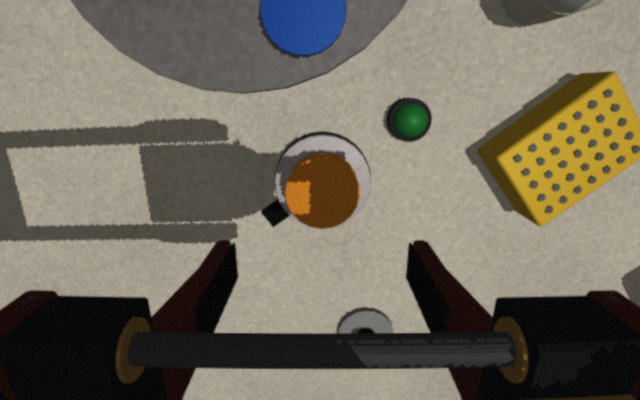

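View pics/scene10.png

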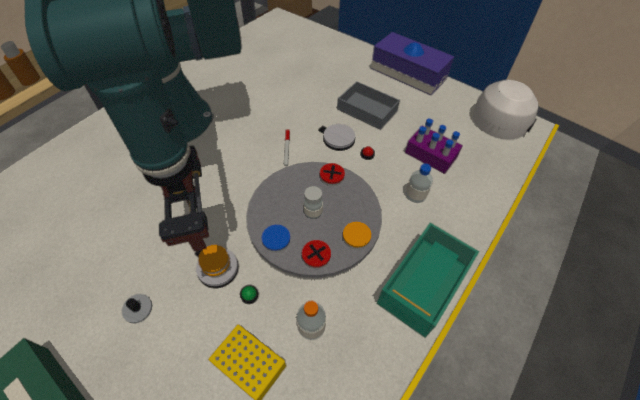

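Call:
{"name": "drive_tool", "arguments": {"increments": [[0.028,-0.319,0,0],[0.028,-0.319,0,0],[0.028,-0.319,0,0],[0.028,-0.319,0,0],[0.028,-0.319,0,0],[0.028,-0.319,0,0],[0.028,-0.319,0,0],[0.028,-0.319,0.03,0]]}}

```text
time_s: 16.73
tool_pos: [700.4, -9.6, 153.8]
orientation: [0.951, -0.308, 0.004, -0.001]
ft_force: [1.7, -0.3, 0.5]
gripper_width: 0.999
```

```bash
python3 - <<'E'
from h import *
to(693.5,-12.5,90,-36)
E
```

```text
inc m: -0.0039 0.0064 0.0638 turn 0.1 | at [700.4  -9.6 153.8] yaw -35.9 t 16.7 w 0.999 F [ 1.7 -0.3  0.5]
```

Call:
{"name": "drive_tool", "arguments": {"increments": [[0,0,0.03,0],[0,0,0.06,0],[0,0,0.06,0],[0,0,0.06,0],[0,0,0.06,0],[0,0,0.06,0]]}}

```text
time_s: 17.23
tool_pos: [696.0, -13.1, 92.1]
orientation: [0.951, -0.309, 0.001, -0.0]
ft_force: [0.4, 0.6, -0.3]
gripper_width: 1.002
```

```bash
python3 - <<'E'
from h import *
c=capture("wrist")
print([b for b in blobs(c,z=58)])
save(c,"wrist11.png")
to(693.5,-12.5,43.5,-36)
E
```

```text
[('amber', array([694.4, -11.2]), np.float64(63.5), array([318., 234.])), ('amber', array([ 854.6, -112.1]), np.float64(12.0), array([622., 214.])), ('amber', array([ 755.1, -176.7]), np.float64(10.0), array([525., 360.])), ('red', array([549.4,  91.5]), np.float64(59.8), array([ 40., 234.])), ('red', array([671.2, -79. ]), np.float64(14.4), array([350., 330.])), ('red', array([ 644.9, -116. ]), np.float64(43.7), array([350., 384.])), ('green', array([841.3, -29.9]), np.float64(133.5), array([511., 126.]))]
inc m: -0.0025 0.0010 0.0489 turn -0.0 | at [696.1 -13.2  92.4] yaw -36.0 t 17.3 w 0.999 F [1.  0.5 0. ]
```

View pics/wrist11.png

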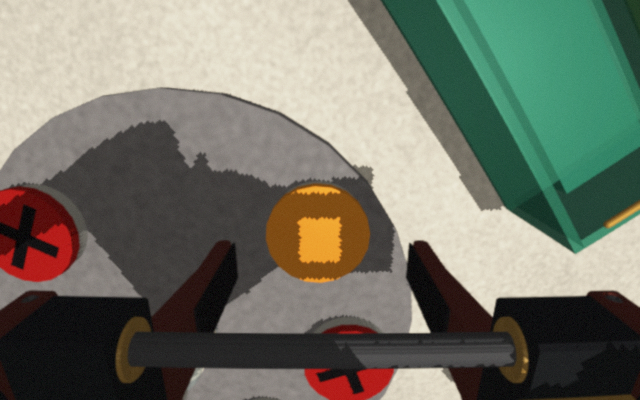

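Call:
{"name": "drive_tool", "arguments": {"increments": [[-0.002,0.001,0.02,0],[-0.0025,0.001,0.04,0],[-0.0025,0.001,0.048,0],[-0.0025,0.001,0.048,0],[-0.0025,0.001,0.048,0],[-0.0025,0.001,0.048,0]]}}

```text
time_s: 17.78
tool_pos: [693.3, -12.1, 43.7]
orientation: [0.951, -0.309, 0.001, -0.0]
ft_force: [-0.2, 0.5, 0.9]
gripper_width: 1.002
```

Call:
{"name": "drive_tool", "arguments": {"increments": [[0,0,0,0],[0,0,0,0],[0,0,0,0],[0,0,0,0],[0,0,0,0]], "hand": -1, "force": 20}}

```text
time_s: 18.2
tool_pos: [692.4, -11.9, 42.6]
orientation: [0.951, -0.309, 0.0, -0.0]
ft_force: [-0.4, 0.0, 2.5]
gripper_width: 0.721
```

```bash
python3 - <<'E'
from h import *
c=held("amber"); save(c,"wrist12.png")
to(484.5,-254.6,180,-36)
E
```

```text
held bbox x,y,w,h [  255   208   134   124 12907]
inc m: -0.0257 0.3186 -0.1374 turn 0.0 | at [692.4 -11.9  42.6] yaw -36.0 t 18.2 w 0.724 F [-0.3  0.4  2.5]
```

Call:
{"name": "drive_tool", "arguments": {"increments": [[0,0,-0.01,0],[0,0,-0.045,0],[0,0,-0.085,0],[0,0,-0.12,0],[-0.003,0.04,-0.132,0],[-0.006,0.08,-0.132,0],[-0.01,0.12,-0.132,0],[-0.013,0.16,-0.132,0]]}}

```text
time_s: 18.92
tool_pos: [586.4, -134.4, 175.3]
orientation: [0.951, -0.308, 0.001, 0.0]
ft_force: [0.4, -0.6, -0.4]
gripper_width: 0.722
```

Call:
{"name": "drive_tool", "arguments": {"increments": [[-0.0125,0.159,0,0],[-0.0125,0.159,0,0],[-0.0125,0.159,0,0],[-0.0125,0.159,0,0],[-0.0125,0.159,0,0],[-0.0125,0.159,0,0],[-0.0125,0.159,0,0],[-0.0125,0.159,0,0]]}}

```text
time_s: 19.58
tool_pos: [485.0, -254.2, 174.4]
orientation: [0.951, -0.308, 0.0, -0.0]
ft_force: [-0.2, -0.1, -1.0]
gripper_width: 0.719
```

```bash
python3 - <<'E'
from h import *
to(484.5,-254.6,59,-36)
E
```

```text
inc m: -0.0001 0.0006 0.1154 turn 0.1 | at [ 485.  -254.2  174.4] yaw -35.9 t 19.6 w 0.719 F [-0.2 -0.1 -1. ]
```

Call:
{"name": "drive_tool", "arguments": {"increments": [[0,0,0.03,0],[0,0,0.07,0],[0,0,0.1,0],[0,0,0.11,0],[0,0,0.112,0],[0,0,0.112,0],[0,0,0.112,0],[0,0,0.112,0]]}}

```text
time_s: 20.25
tool_pos: [485.7, -255.8, 64.0]
orientation: [0.951, -0.309, 0.002, 0.001]
ft_force: [0.4, -0.4, -0.7]
gripper_width: 0.724
```

Call:
{"name": "drive_tool", "arguments": {"increments": [[0,0,0.001,0],[0,0,0.002,0],[0,0,0.003,0],[0,0,0.003,0],[0,0,0.003,0]]}}

```text
time_s: 20.67
tool_pos: [484.0, -255.1, 59.3]
orientation: [0.951, -0.309, 0.0, 0.0]
ft_force: [0.4, 0.2, -0.1]
gripper_width: 0.724
```

```bash
python3 - <<'E'
from h import *
to(484.5,-254.6,59,-36)
E
```

```text
inc m: 0.0001 -0.0007 0.0003 turn 0.0 | at [ 484.  -255.1   59.3] yaw -36.0 t 20.7 w 0.724 F [ 0.4  0.2 -0.1]
```

Call:
{"name": "drive_tool", "arguments": {"increments": [[0,-0.0005,0.001,0],[0,-0.0005,0.001,0],[0,-0.0005,0.001,0]]}}

```text
time_s: 20.92
tool_pos: [484.4, -254.9, 58.6]
orientation: [0.951, -0.309, 0.0, 0.0]
ft_force: [-2.2, 0.3, 5.8]
gripper_width: 0.723
```

Call:
{"name": "drive_tool", "arguments": {"increments": [[0,0,0,0],[0,0,0,0],[0,0,0,0],[0,0,0,0],[0,0,0,0]], "hand": 0.85}}

```text
time_s: 21.33
tool_pos: [484.4, -254.6, 58.0]
orientation: [0.951, -0.309, -0.0, -0.0]
ft_force: [-0.1, 0.6, 0.5]
gripper_width: 0.923
```

Call:
{"name": "drive_tool", "arguments": {"increments": [[0,0,-0.02,0],[0,0,-0.06,0],[0,0,-0.1,0],[0,0,-0.12,0],[0,0,-0.12,0],[0,0,-0.12,0],[0,0,-0.12,0]], "hand": 1}}

```text
time_s: 21.92
tool_pos: [483.7, -254.1, 177.2]
orientation: [0.951, -0.309, -0.001, -0.0]
ft_force: [-0.6, -0.0, -0.6]
gripper_width: 1.001
```

```bash
python3 - <<'E'
from h import *
c=capture("wrist"); save(c,"wrist13.png")
for n in ["top","scene"]:
  c=capture(n); print(n,[b for b in blobs(c,z=58)if b[0]!="green" and 40<b[2]<80])
  save(c,n+"13.png",(140,110,500,290) if n=="top" else None,2.2 if n=="top" else 1)
to(557.6,-131,90,-36)
E
```

```text
top [('blue', array([ 553.9, -130.9]), np.float64(58.6), array([370., 191.])), ('blue', array([449.6, 689. ]), np.float64(70.9), array([ 62., 231.])), ('red', array([ 649.1, -105.8]), np.float64(60.5), array([360., 155.])), ('red', array([539.3,  95. ]), np.float64(60.3), array([282., 197.]))]
scene [('amber', array([ 488.5, -256.5]), np.float64(74.3), array([213., 258.])), ('blue', array([ 560. , -134.2]), np.float64(61.9), array([276., 238.])), ('red', array([545.9,  91.1]), np.float64(63.2), array([332., 174.])), ('red', array([ 654.7, -109.8]), np.float64(62.6), array([316., 254.]))]
inc m: -0.0120 -0.1431 0.0864 turn 0.0 | at [ 483.3 -253.9  176.4] yaw -36.0 t 22.1 w 0.999 F [ 0.3 -0.8 -0. ]
```

View pics/wrist13.png

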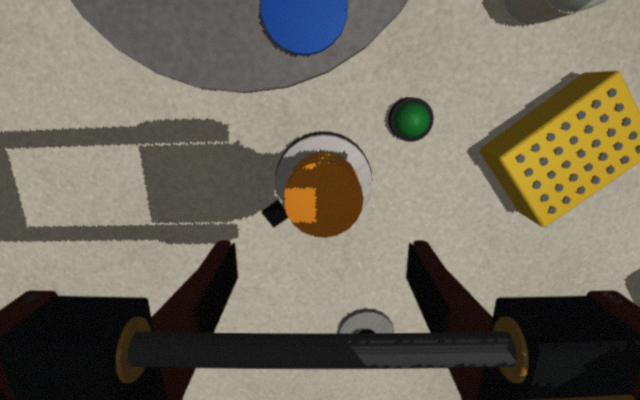

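View pics/scene13.png

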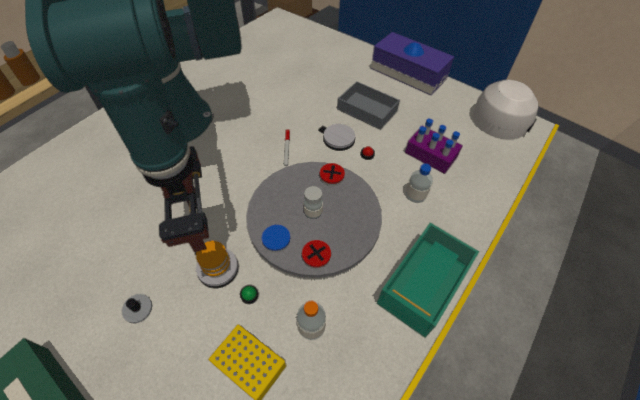

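Call:
{"name": "drive_tool", "arguments": {"increments": [[-0.004,-0.04,0,0],[-0.008,-0.08,0,0],[-0.011,-0.12,0.02,0],[-0.012,-0.143,0.05,0],[-0.012,-0.143,0.085,0],[-0.012,-0.143,0.085,0],[-0.012,-0.143,0.085,0],[-0.012,-0.143,0.085,0]]}}

```text
time_s: 22.73
tool_pos: [558.5, -132.4, 93.5]
orientation: [0.951, -0.309, -0.0, 0.0]
ft_force: [-0.7, 0.1, 0.2]
gripper_width: 0.998
```

```bash
python3 - <<'E'
from h import *
c=capture("wrist")
print([b for b in blobs(c,z=58) if b[0]=="blue"])
save(c,"wrist14.png")
to(557.6,-131,43.5,-36)
E
```

```text
[('blue', array([ 557.6, -130.3]), np.float64(62.9), array([318., 231.]))]
inc m: -0.0025 -0.0006 0.0509 turn -0.0 | at [ 559.2 -132.9   94.4] yaw -36.0 t 22.8 w 1.000 F [0.2 0.1 0.6]
```

View pics/wrist14.png

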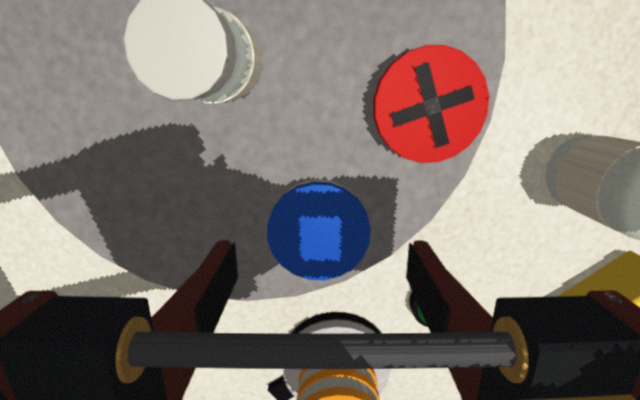

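Call:
{"name": "drive_tool", "arguments": {"increments": [[-0.002,0,0.02,0],[-0.0025,0,0.04,0],[-0.0025,0,0.05,0],[-0.0025,0,0.05,0],[-0.0025,0,0.05,0],[-0.0025,0,0.05,0]]}}

```text
time_s: 23.28
tool_pos: [557.6, -131.2, 44.6]
orientation: [0.951, -0.309, 0.001, 0.0]
ft_force: [0.5, -0.4, -0.1]
gripper_width: 1.001
```

Call:
{"name": "drive_tool", "arguments": {"increments": [[0,0,0,0],[0,0,0,0],[0,0,0,0],[0,0,0,0],[0,0,0,0]], "hand": -1, "force": 20}}

```text
time_s: 23.7
tool_pos: [556.9, -130.5, 43.6]
orientation: [0.951, -0.309, 0.0, 0.0]
ft_force: [-0.4, 0.3, 3.2]
gripper_width: 0.723
```

```bash
python3 - <<'E'
from h import *
c=held("blue"); save(c,"wrist15.png")
to(484.4,-254.9,180,-36)
E
```

```text
held bbox x,y,w,h [  256   210   133   122 12545]
inc m: 0.0143 0.1433 -0.1364 turn 0.0 | at [ 557.  -130.5   43.6] yaw -36.0 t 23.8 w 0.724 F [-0.1  0.7  3.6]
```

Call:
{"name": "drive_tool", "arguments": {"increments": [[0,0,-0.01,0],[0,0,-0.045,0],[0,0,-0.085,0],[0,0,-0.12,0],[0.004,0.04,-0.125,0],[0.008,0.08,-0.125,0],[0.012,0.12,-0.125,0],[0.0143,0.142,-0.125,0]]}}

```text
time_s: 24.42
tool_pos: [483.0, -256.4, 169.3]
orientation: [0.951, -0.309, 0.0, 0.001]
ft_force: [-0.0, 0.8, -0.4]
gripper_width: 0.724
```

Call:
{"name": "drive_tool", "arguments": {"increments": [[0,0,0.02,0],[0,0,0.05,0],[0,0,0.075,0],[0,0,0.085,0],[0,0,0.087,0],[0,0,0.087,0],[0,0,0.087,0],[0,0,0.087,0]]}}

```text
time_s: 25.08
tool_pos: [486.0, -254.3, 82.7]
orientation: [0.951, -0.309, 0.001, 0.0]
ft_force: [0.9, 0.1, -0.4]
gripper_width: 0.725
```

```bash
python3 - <<'E'
from h import *
to(484.7,-254.0,78,-36)
E
```

```text
inc m: -0.0012 0.0005 0.0047 turn 0.1 | at [ 486.  -254.3   82.7] yaw -35.9 t 25.1 w 0.725 F [ 0.9  0.1 -0.4]
```

Call:
{"name": "drive_tool", "arguments": {"increments": [[0,0,0.001,0],[0,0,0.002,0],[0,0,0.003,0],[0,0,0.003,0],[0,0,0.003,0]]}}

```text
time_s: 25.5
tool_pos: [484.8, -253.7, 78.2]
orientation: [0.951, -0.309, -0.0, 0.0]
ft_force: [-0.2, 0.5, -0.5]
gripper_width: 0.72
```

```bash
python3 - <<'E'
from h import *
to(484.9,-254.0,77.5,-36)
E
```

```text
inc m: 0.0003 0.0002 0.0007 turn 0.0 | at [ 484.8 -253.7   78.2] yaw -36.0 t 25.5 w 0.720 F [-0.2  0.5 -0.5]
```

Call:
{"name": "drive_tool", "arguments": {"increments": [[0,0,0.001,0],[0,0,0.001,0],[0,0,0.001,0]]}}

```text
time_s: 25.75
tool_pos: [484.9, -253.8, 77.6]
orientation: [0.951, -0.309, 0.0, 0.0]
ft_force: [-1.4, 1.3, 4.5]
gripper_width: 0.721
```

Call:
{"name": "drive_tool", "arguments": {"increments": [[0,0,0,0],[0,0,0,0],[0,0,0,0],[0,0,0,0],[0,0,0,0]], "hand": 0.85}}

```text
time_s: 26.17
tool_pos: [484.8, -253.7, 77.0]
orientation: [0.951, -0.309, -0.0, 0.0]
ft_force: [-0.0, -0.3, 0.1]
gripper_width: 0.924
```

Call:
{"name": "drive_tool", "arguments": {"increments": [[0,0,-0.02,0],[0,0,-0.06,0],[0,0,-0.1,0],[0,0,-0.12,0],[0,0,-0.12,0],[0,0,-0.12,0],[0,0,-0.12,0]], "hand": 1}}

```text
time_s: 26.75
tool_pos: [484.1, -253.3, 196.2]
orientation: [0.951, -0.309, -0.001, -0.0]
ft_force: [0.5, -0.0, -0.6]
gripper_width: 1.0
```

```bash
python3 - <<'E'
from h import *
c=capture("wrist"); save(c,"wrist16.png"); print([b for b in blobs(c,z=92)if b[0]=="blue"])
for n in ["top","scene"]:
  c=capture(n); print(n,[b for b in blobs(c,z=58)if b[0]!="green" and 40<b[2]<80],[b for b in blobs(c,z=92)if b[0]=="blue"])
  if n=="scene": save(c,"scene16.png",(80,170,280,350),4)
  else: print("knob",c["img"].shape); save(c,"top16.png",(380,170,540,290),5)
E
```

```text
[('blue', array([ 469. , -245.6]), np.float64(30.9), array([300., 204.]))]
top [('blue', array([449.1, 689.1]), np.float64(70.9), array([ 62., 232.])), ('red', array([ 649.1, -106.1]), np.float64(60.3), array([360., 155.])), ('red', array([539.4,  95.2]), np.float64(59.9), array([282., 197.]))] [('blue', array([ 491.8, -242.3]), np.float64(31.8), array([416., 214.])), ('blue', array([448., 668.]), np.float64(68.8), array([ 62., 232.]))]
knob (400, 640, 3)
scene [('amber', array([ 507.5, -264.3]), np.float64(50.4), array([214., 264.])), ('blue', array([429.3, 726.8]), np.float64(78.6), array([414.,  50.])), ('blue', array([ 469. , -249.5]), np.float64(63.4), array([210., 251.])), ('red', array([546.1,  90.9]), np.float64(63.4), array([332., 174.])), ('red', array([ 654.5, -109.9]), np.float64(62.6), array([316., 254.]))] [('blue', array([451.3, 671.9]), np.float64(74.8), array([414.,  50.])), ('blue', array([699.1, 357.7]), np.float64(35.2), array([440., 133.])), ('blue', array([732.3, 219.8]), np.float64(28.5), array([426., 170.])), ('blue', array([ 489.1, -256.6]), np.float64(60.3), array([210., 251.]))]
```

View pics/wrist16.png

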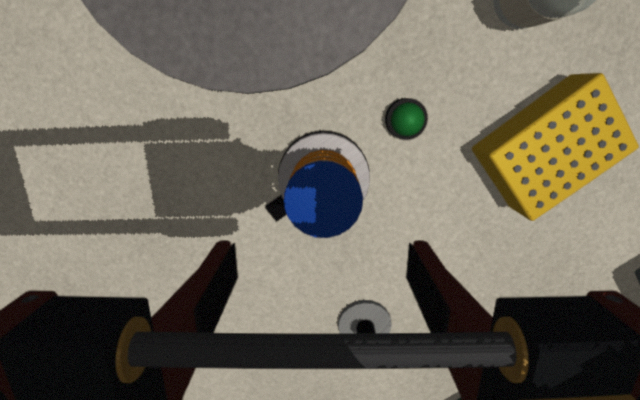

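View pics/scene16.png

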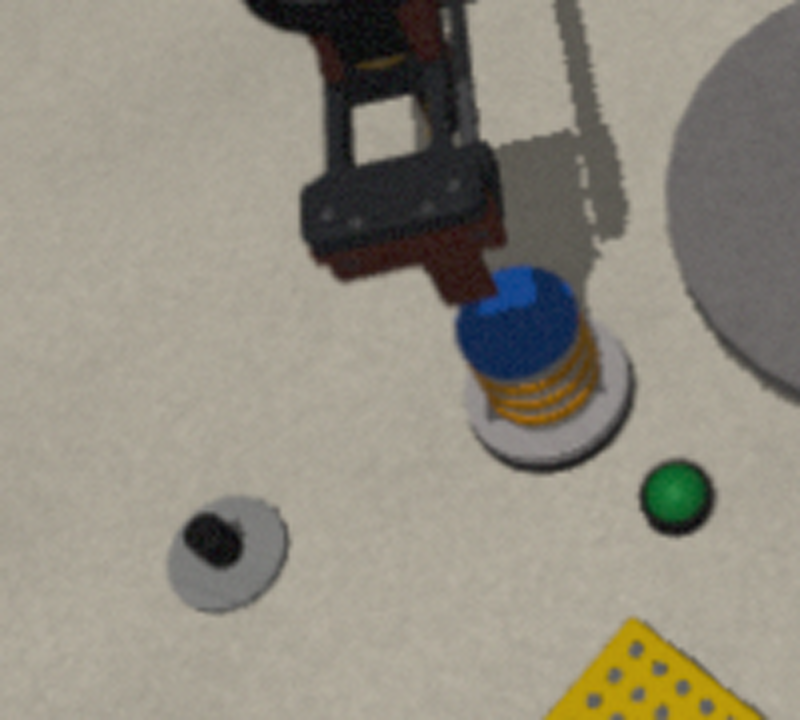

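View pics/top16.png

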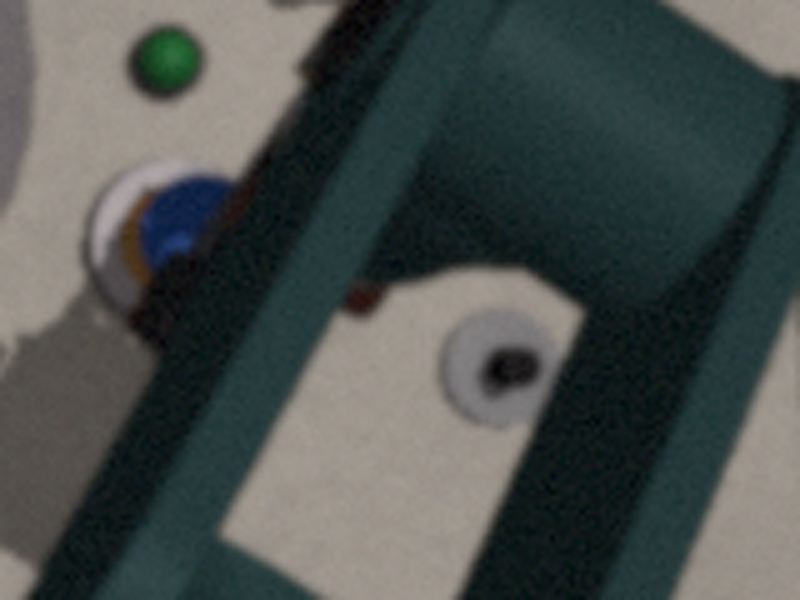

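```bash
python3 - <<'E'
from h import *
t=capture("top");s=capture("scene")
print(on_z(t,[[480,243.6]],8), on_z(s,[[137.1,308.4]],8))
print(plate(t,(430,-425),r=32,z=8,thr=.075),plate(s,(430,-425),r=32,z=8,thr=.06))
to(428,-424,150,-36)
E
```

```text
[[ 415.30597067 -431.51667702]] [[ 423.73910714 -432.57500598]]
(array([ 417.4, -428.7,   29.2]), np.float64(7.7), np.int32(291)) (array([ 422.2, -432.7,   28.7]), np.float64(8.0), np.int32(404))
inc m: 0.0549 0.1711 0.0458 turn 0.0 | at [ 484.1 -253.2  195.8] yaw -36.0 t 27.0 w 0.999 F [-0.4 -0.1 -0.5]
```

Call:
{"name": "drive_tool", "arguments": {"increments": [[0.052,0.182,0,0],[0.052,0.182,0,0],[0.052,0.182,0,0],[0.052,0.182,0,0],[0.052,0.182,0.02,0],[0.052,0.182,0.05,0],[0.052,0.182,0.05,0],[0.052,0.182,0.05,0]]}}

```text
time_s: 27.67
tool_pos: [418.6, -429.9, 145.2]
orientation: [0.951, -0.309, -0.002, -0.002]
ft_force: [0.6, 0.9, -0.1]
gripper_width: 1.0
```

```bash
python3 - <<'E'
from h import *
c=capture("wrist"); save(c,"wrist17.png"); to(420,-431,80,-36)
print(proj(c,[[420,-431,38],[420,-431,8]]))
E
```

```text
inc m: 0.0005 0.0002 0.0668 turn 0.0 | at [ 419.7 -430.5  146.8] yaw -36.0 t 27.7 w 1.004 F [-0.1 -0.2 -0.2]
[[324.60690959 199.9761973 ]
 [324.53400562 189.86156382]]
```

View pics/wrist17.png

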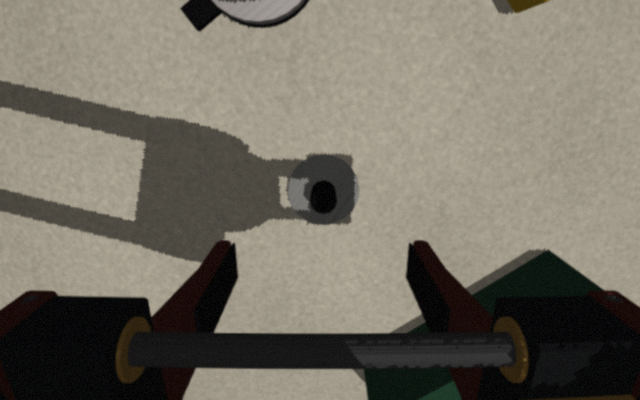

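```bash
python3 - <<'E'
from h import *
c=capture("wrist"); m=(c["img"].sum(2)<45)&(np.arange(400)[:,None]<235)&(np.arange(640)[None]>280)&(np.arange(640)[None]<360)
ys,xs=np.nonzero(m); print(xs.min(),xs.max(),ys.min(),ys.max())
print(on_z(c,[[322.3,188]],8),on_z(c,[[(xs.min()+xs.max())/2,ys.max()-(xs.max()-xs.min())/2]],38)); save(c,"wrist18.png",(270,130,370,230),6); to(420,-431,80,-36)
E
```

```text
281 333 0 212
[[ 420.549598   -429.76588733]] [[ 416.51696082 -414.55929939]]
inc m: -0.0004 0.0003 0.0678 turn 0.1 | at [ 420.5 -431.   147.8] yaw -35.9 t 27.8 w 1.001 F [0.1 0.3 0.6]
```

View pics/wrist18.png

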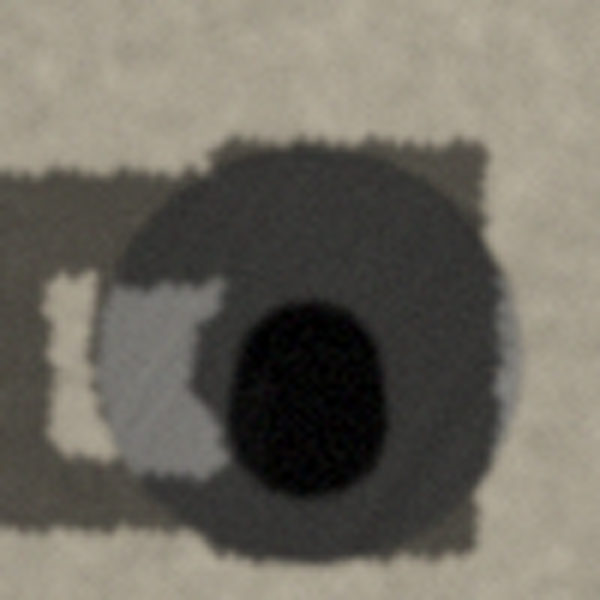

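Call:
{"name": "drive_tool", "arguments": {"increments": [[-0.002,0.0005,0.03,0],[-0.002,0.0005,0.07,0],[-0.002,0.0005,0.1,0],[-0.002,0.0005,0.12,0],[-0.002,0.0005,0.13,0],[-0.002,0.0005,0.132,0],[-0.002,0.0005,0.132,0],[-0.002,0.0005,0.132,0]]}}

```text
time_s: 28.43
tool_pos: [419.4, -431.8, 17.0]
orientation: [0.951, -0.308, 0.001, 0.001]
ft_force: [0.7, -1.1, 0.3]
gripper_width: 1.002
```

```bash
python3 - <<'E'
from h import *
c=capture("wrist"); save(c,"wrist19.png"); to(418.5,-430.5,14,-36)
E
```

```text
inc m: -0.0015 -0.0007 0.0032 turn 0.1 | at [ 419.3 -432.    17.2] yaw -35.9 t 28.5 w 1.001 F [0.6 1.1 0.8]
```

View pics/wrist19.png

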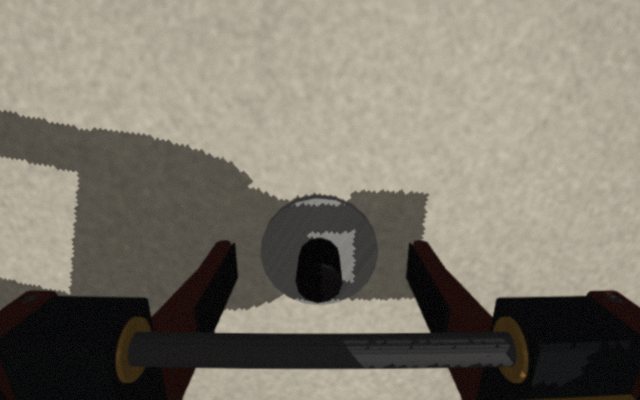

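```bash
python3 - <<'E'
from h import *
c=capture("wrist"); p,_,_=tool()
print(p,proj(c,[[p[0],p[1],8],[p[0],p[1],38],[p[0],p[1],p[2]+14.3]]), on_z(c,[[319.5,249.5]],8))
to(418.5,-430.5,14,-36)
E
```

```text
[ 419.2078524  -431.9383521    17.06751099] [[321.3228449  254.41713802]
 [321.46073634 283.86132731]
 [321.42619211 276.49194178]] [[ 420.12590849 -429.01127784]]
inc m: -0.0014 -0.0007 0.0031 turn 0.1 | at [ 419.2 -431.9   17.1] yaw -35.9 t 28.5 w 0.998 F [-0.9 -0.6  0.3]
```

Call:
{"name": "drive_tool", "arguments": {"increments": [[-0.001,0,0.0015,0],[-0.001,0,0.003,0],[-0.001,0,0.003,0]]}}

```text
time_s: 28.78
tool_pos: [417.2, -430.3, 12.5]
orientation: [0.951, -0.309, 0.0, 0.0]
ft_force: [-0.1, 0.0, 1.0]
gripper_width: 1.0
```

Call:
{"name": "drive_tool", "arguments": {"increments": [[0,0,0,0],[0,0,0,0],[0,0,0,0],[0,0,0,0],[0,0,0,0],[0,0,0,0],[0,0,0,0],[0,0,0,0]], "hand": -1, "force": 25}}

```text
time_s: 29.45
tool_pos: [417.3, -430.2, 12.2]
orientation: [0.951, -0.309, -0.0, 0.0]
ft_force: [-0.1, 0.1, -0.2]
gripper_width: 0.427
```

Call:
{"name": "drive_tool", "arguments": {"increments": [[0,0,0,0],[0,0,0,0],[0,0,0,0]]}}

```text
time_s: 29.7
tool_pos: [417.4, -430.3, 12.2]
orientation: [0.951, -0.309, 0.0, 0.0]
ft_force: [0.3, -0.5, -0.1]
gripper_width: 0.243
```

```bash
python3 - <<'E'
from h import *
c=capture("wrist"); save(c,"wrist20.png"); to(484.5,-254.5,150,-36)
p,_,_=tool();print(p,proj(c,[[p[0],p[1],8],[p[0],p[1],38]]))
E
```

```text
inc m: -0.0490 -0.1817 -0.1378 turn 0.0 | at [ 417.4 -430.3   12.2] yaw -36.0 t 29.8 w 0.249 F [ 0.3 -0.3 -0.5]
[ 417.39220951 -430.33710259   12.20281716] [[321.57930386 258.55036933]
 [321.56356643 289.57130535]]
```

View pics/wrist20.png

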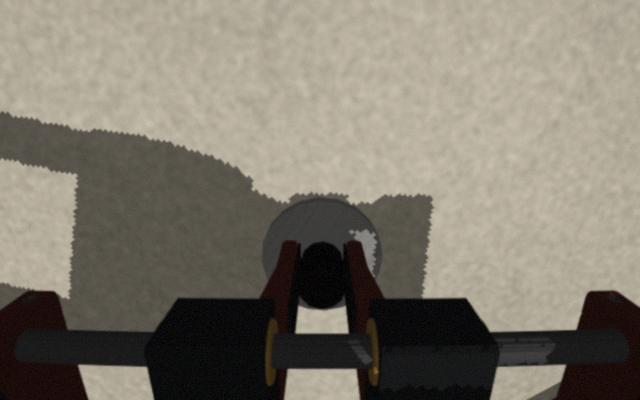

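Call:
{"name": "drive_tool", "arguments": {"increments": [[0,0,-0.01,0],[0,0,-0.04,0],[0,0,-0.08,0],[0,0,-0.12,0],[-0.012,-0.04,-0.138,0],[-0.023,-0.08,-0.138,0],[-0.034,-0.12,-0.138,0],[-0.045,-0.16,-0.138,0]]}}

```text
time_s: 30.42
tool_pos: [474.0, -275.7, 151.6]
orientation: [0.951, -0.309, 0.001, 0.0]
ft_force: [0.8, -0.3, -3.3]
gripper_width: 0.246
```

Call:
{"name": "drive_tool", "arguments": {"increments": [[-0.004,-0.022,0,0],[-0.004,-0.022,0,0],[-0.004,-0.022,0,0],[-0.004,-0.022,0,0],[-0.004,-0.022,0,0]]}}

```text
time_s: 30.83
tool_pos: [483.2, -258.0, 150.4]
orientation: [0.951, -0.309, 0.0, 0.0]
ft_force: [0.1, -0.6, -2.7]
gripper_width: 0.243
```

```bash
python3 - <<'E'
from h import *
to(484.4,-254.6,104.2,-36)
c=capture("wrist"); save(c,"wrist21.png")
E
```

```text
inc m: -0.0011 -0.0035 0.0462 turn -0.0 | at [ 483.2 -258.   150.4] yaw -36.0 t 30.8 w 0.243 F [ 0.1 -0.6 -2.7]
```

View pics/wrist21.png

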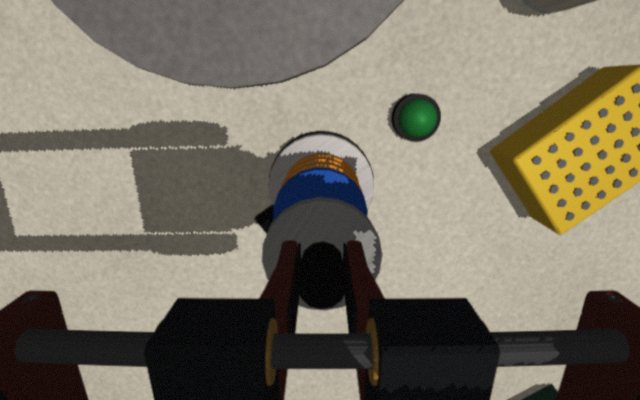

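Call:
{"name": "drive_tool", "arguments": {"increments": [[-0.001,-0.0035,0.015,0],[-0.001,-0.0035,0.03,0],[-0.001,-0.0035,0.04,0],[-0.001,-0.0035,0.042,0],[-0.001,-0.0035,0.042,0],[-0.001,-0.0035,0.042,0],[-0.001,-0.0035,0.042,0]]}}

```text
time_s: 31.47
tool_pos: [485.2, -254.1, 108.8]
orientation: [0.951, -0.309, 0.001, 0.0]
ft_force: [-0.0, -1.0, -2.4]
gripper_width: 0.246
```

```bash
python3 - <<'E'
from h import *
to(484.4,-254.6,104.2,-36)
E
```

```text
inc m: -0.0004 0.0008 0.0046 turn 0.0 | at [ 485.2 -254.1  108.8] yaw -36.0 t 31.5 w 0.246 F [-0.  -1.  -2.4]
```

Call:
{"name": "drive_tool", "arguments": {"increments": [[0,0,0.001,0],[0,0,0.002,0],[0,0,0.003,0],[0,0,0.003,0],[0,0,0.003,0]]}}

```text
time_s: 31.88
tool_pos: [484.7, -253.4, 105.2]
orientation: [0.951, -0.309, -0.0, 0.0]
ft_force: [-0.5, 0.5, -2.2]
gripper_width: 0.248
```

```bash
python3 - <<'E'
from h import *
to(484.4,-254.6,104.2,-36)
c=capture("scene"); save(c,"scene22.png",(80,170,280,350),4)
E
```

```text
inc m: 0.0004 0.0011 0.0010 turn 0.0 | at [ 484.7 -253.4  105.2] yaw -36.0 t 31.9 w 0.248 F [-0.5  0.5 -2.2]
```

View pics/scene22.png

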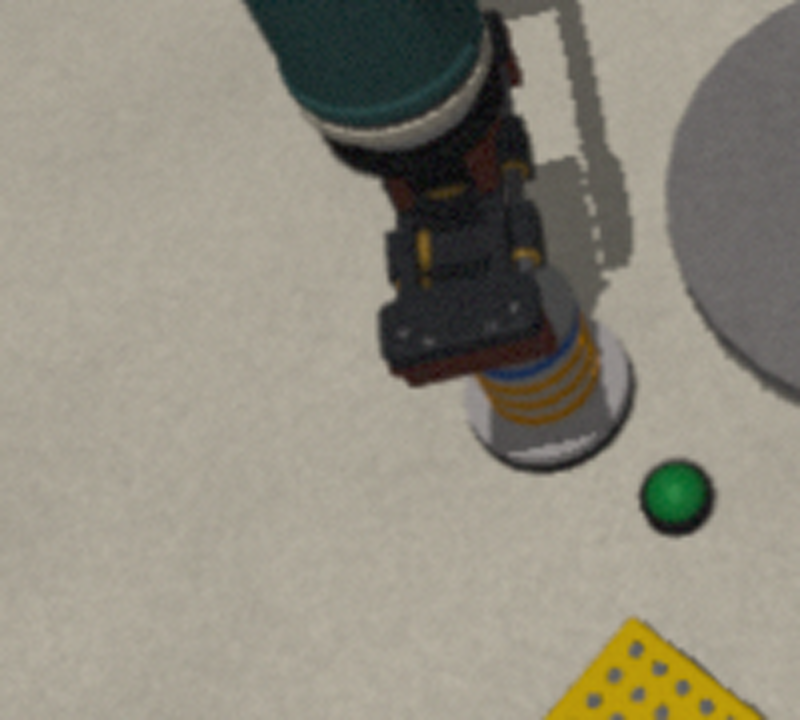

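Call:
{"name": "drive_tool", "arguments": {"increments": [[0,0.0005,0.001,0],[0,0.001,0.0015,0],[0,0.001,0.0015,0]]}}

```text
time_s: 32.18
tool_pos: [484.5, -254.1, 104.2]
orientation: [0.951, -0.309, 0.0, -0.0]
ft_force: [0.4, 2.9, 3.2]
gripper_width: 0.247
```

Call:
{"name": "drive_tool", "arguments": {"increments": [[0,0,0,0],[0,0,0,0],[0,0,0,0],[0,0,0,0],[0,0,0,0],[0,0,0,0]], "hand": 0}}

```text
time_s: 32.68
tool_pos: [484.1, -254.4, 103.6]
orientation: [0.951, -0.309, -0.0, 0.0]
ft_force: [-0.1, 0.2, -0.6]
gripper_width: 0.5
```

Call:
{"name": "drive_tool", "arguments": {"increments": [[0,0,-0.01,0],[0,0,-0.03,0],[0,0,-0.06,0],[0,0,-0.09,0],[0,0,-0.09,0],[0,0,-0.09,0]]}}

```text
time_s: 33.18
tool_pos: [485.5, -255.2, 196.2]
orientation: [0.951, -0.309, 0.002, 0.001]
ft_force: [0.3, 0.7, -0.2]
gripper_width: 0.499
```

```bash
python3 - <<'E'
from h import *
to(652.6,-106,100,0)
c=capture("wrist"); save(c,"wrist23.png")
for n in ["top","scene"]:
  c=capture(n); print(n,[b for b in blobs(c,z=58)if b[0]!="green" and 40<b[2]<80])
  save(c,n+"23.png",(140,110,500,290) if n=="top" else None,2.2 if n=="top" else 1)
E
```

```text
inc m: 0.0476 -0.2189 0.0962 turn -36.0 | at [ 485.5 -255.2  196.2] yaw -36.0 t 33.2 w 0.499 F [ 0.3  0.7 -0.2]
top [('amber', array([ 928.9, -424.5]), np.float64(79.5), array([468.,  54.])), ('blue', array([449.2, 689.1]), np.float64(70.2), array([ 62., 232.])), ('red', array([ 649.1, -106.1]), np.float64(60.4), array([360., 155.])), ('red', array([539.4,  95.2]), np.float64(60.0), array([282., 197.]))]
scene [('amber', array([ 507.6, -264.1]), np.float64(50.6), array([215., 264.])), ('red', array([546.1,  90.8]), np.float64(63.4), array([332., 174.])), ('red', array([ 654.5, -109.9]), np.float64(62.6), array([316., 254.]))]
```

View pics/wrist23.png

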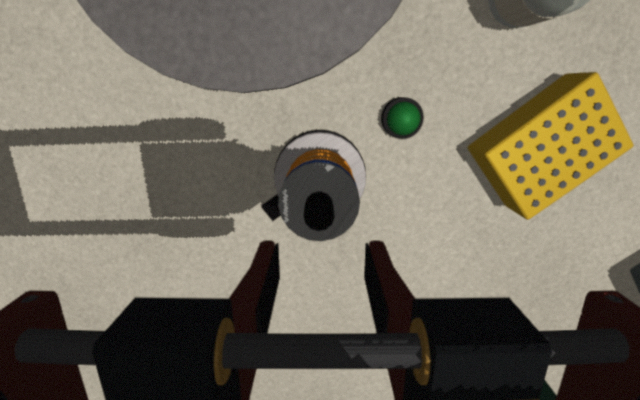

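View pics/scene23.png

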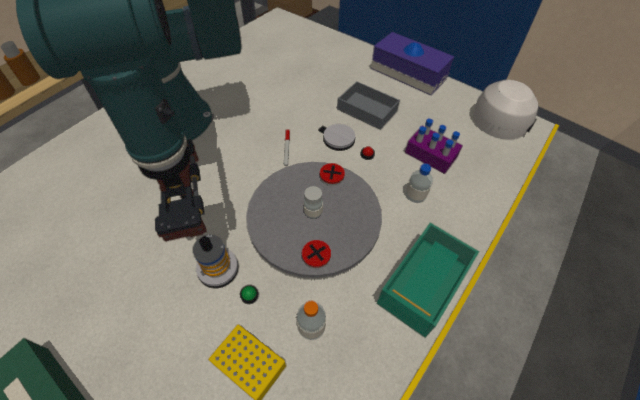

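Call:
{"name": "drive_tool", "arguments": {"increments": [[0.048,-0.218,0,-6],[0.048,-0.218,0,-12],[0.048,-0.218,0,-18],[0.048,-0.218,0,-24],[0.048,-0.218,0,-30],[0.048,-0.218,0,-36],[0.048,-0.218,0,-36],[0.048,-0.218,0,-36]], "hand": 1}}

```text
time_s: 34.0
tool_pos: [650.2, -105.2, 191.7]
orientation: [1.0, 0.0, -0.002, -0.0]
ft_force: [-0.9, 0.1, -0.6]
gripper_width: 0.994
```

```bash
python3 - <<'E'
from h import *
to(652.3,-106.3,92,0)
E
```

```text
inc m: 0.0021 0.0011 0.0997 turn 0.0 | at [ 650.2 -105.2  191.7] yaw 0.0 t 34.0 w 0.994 F [-0.9  0.1 -0.6]
```

Call:
{"name": "drive_tool", "arguments": {"increments": [[0,0,0.03,0],[0.001,0.0005,0.07,0],[0.001,0.0005,0.1,0],[0.001,0.0005,0.1,0],[0.001,0.0005,0.1,0],[0.001,0.0005,0.1,0],[0.001,0.0005,0.1,0]]}}

```text
time_s: 34.58
tool_pos: [653.4, -107.6, 96.1]
orientation: [1.0, -0.0, 0.002, 0.001]
ft_force: [0.3, -0.2, 1.0]
gripper_width: 1.002
```

```bash
python3 - <<'E'
from h import *
c=capture("wrist"); save(c,"wrist24.png")
print([b for b in blobs(c,z=58) if b[0]=="red"])
to(652.3,-106.3,44,0)
E
```

```text
[('red', array([ 652. , -105.1]), np.float64(63.1), array([319., 228.]))]
inc m: -0.0012 -0.0011 0.0522 turn -0.0 | at [ 653.5 -107.4   96.2] yaw -0.0 t 34.6 w 1.002 F [0.7 0.4 0.6]
```

View pics/wrist24.png

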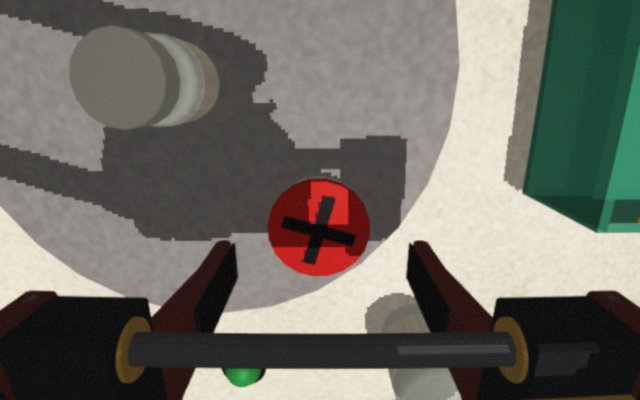

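Call:
{"name": "drive_tool", "arguments": {"increments": [[-0.001,0,0.02,0],[-0.001,0,0.04,0],[-0.001,0,0.05,0],[-0.001,0,0.051,0],[-0.001,0,0.051,0],[-0.001,0,0.051,0]]}}

```text
time_s: 35.13
tool_pos: [652.0, -106.8, 43.9]
orientation: [1.0, 0.0, 0.001, 0.0]
ft_force: [-0.3, 0.3, 0.6]
gripper_width: 1.003
```

Call:
{"name": "drive_tool", "arguments": {"increments": [[0,0,0,0],[0,0,0,0],[0,0,0,0],[0,0,0,0],[0,0,0,0]], "hand": -1, "force": 20}}

```text
time_s: 35.55
tool_pos: [651.3, -106.6, 43.1]
orientation: [1.0, 0.0, 0.0, 0.0]
ft_force: [-0.5, -0.9, 2.9]
gripper_width: 0.721
```

```bash
python3 - <<'E'
from h import *
to(442,402,180,0)
s=capture("scene"); save(s,"scene25.png",(310,60,430,150),6)
print(proj(s,[[521,457,45],[521,347,45],[361,457,45],[361,347,45]]))
E
```

```text
inc m: -0.2090 -0.5088 -0.1369 turn 0.0 | at [ 651.3 -106.6   43.1] yaw 0.0 t 35.5 w 0.721 F [-0.5 -0.9  2.9]
[[396.69549843 100.50881548]
 [377.48651167 119.18855817]
 [353.87188338  80.50942334]
 [333.52099893  97.27229284]]
```

View pics/scene25.png

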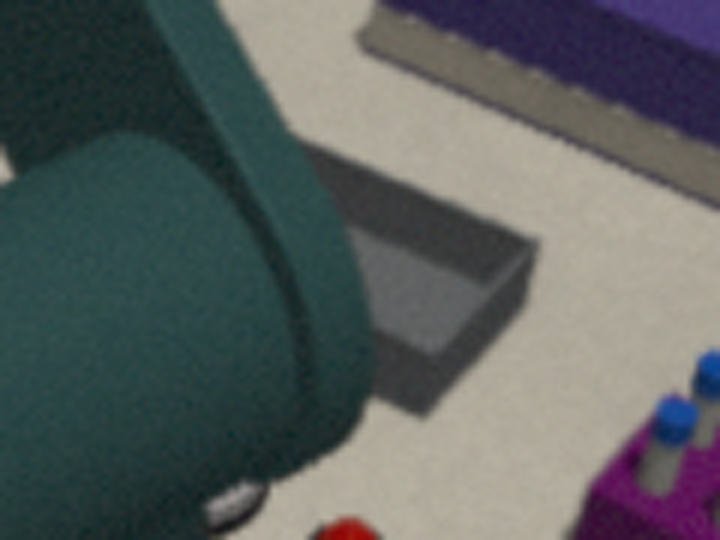

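Call:
{"name": "drive_tool", "arguments": {"increments": [[0,0,-0.01,0],[0,0,-0.045,0],[0,0,-0.085,0],[0,0,-0.12,0],[-0.209,-0.505,-0.132,0],[-0.209,-0.505,-0.132,0],[-0.209,-0.505,-0.132,0],[-0.209,-0.505,-0.132,0]]}}

```text
time_s: 36.27
tool_pos: [586.3, 48.5, 167.2]
orientation: [1.0, -0.0, 0.0, -0.0]
ft_force: [0.0, 0.7, -0.3]
gripper_width: 0.723
```

```bash
python3 - <<'E'
from h import *
to(442,390,175,0)
E
```

```text
inc m: -0.1445 -0.3414 -0.0078 turn -0.0 | at [586.3  48.5 167.2] yaw -0.0 t 36.3 w 0.723 F [ 0.   0.7 -0.3]
```

Call:
{"name": "drive_tool", "arguments": {"increments": [[-0.144,-0.25,0,0],[-0.144,-0.25,0,0],[-0.144,-0.25,0,0],[-0.144,-0.25,0,0],[-0.144,-0.25,0,0],[-0.144,-0.25,0,0],[-0.144,-0.25,0,0],[-0.144,-0.25,0,0]]}}

```text
time_s: 36.93
tool_pos: [439.0, 302.3, 166.9]
orientation: [1.0, 0.003, -0.001, -0.001]
ft_force: [0.3, -0.2, -1.6]
gripper_width: 0.723
```

```bash
python3 - <<'E'
from h import *
c=capture("wrist"); save(c,"wrist26.png")
to(442,402,100,0)
E
```

```text
inc m: 0.0017 -0.1021 0.0668 turn 0.3 | at [440.9 299.9 166.8] yaw 0.3 t 37.0 w 0.723 F [ 0.5 -0.6 -0.7]
```

View pics/wrist26.png

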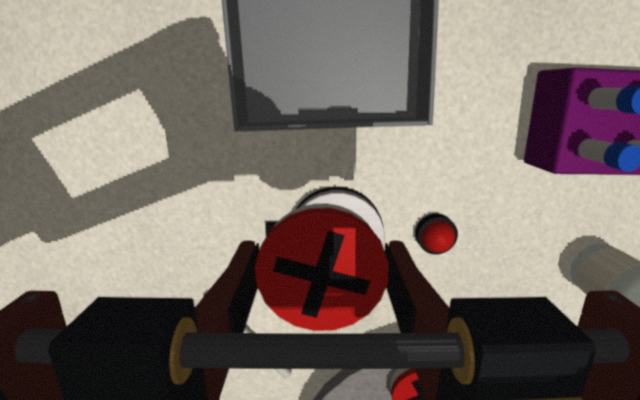

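```bash
python3 - <<'E'
from h import *
c=capture("wrist")
print(on_z(c,[[233,130],[434,123],[437,5],[223,5]],45))
E
```

```text
[[369.94010139 353.36808754]
 [530.53086157 359.98271805]
 [525.04133142 445.55103805]
 [368.07324908 444.44584912]]
```

Call:
{"name": "drive_tool", "arguments": {"increments": [[0,-0.03,0,0],[0,-0.03,0,0],[0,-0.03,0,0],[0,-0.03,0,0]]}}

```text
time_s: 37.37
tool_pos: [443.6, 325.9, 166.3]
orientation: [1.0, -0.0, -0.0, 0.0]
ft_force: [-0.1, 0.1, -0.6]
gripper_width: 0.723
```

```bash
python3 - <<'E'
from h import *
c=capture("wrist"); save(c,"wrist27.png")
G=[[x,y,45] for x,y in [(365,350),(525,350),(525,460),(365,460)]]
im=c["img"][:,:,::-1].copy()
cen=(445,405)
def rect(c,im,cx,cy,a,col):
    a=np.radians(a);P=[[cx+u*np.cos(a)-v*np.sin(a),cy+u*np.sin(a)+v*np.cos(a),45] for u,v in [(-80,-55),(80,-55),(80,55),(-80,55)]]
    cv2.polylines(im,[proj(c,P).round().astype(np.int32)],True,col,1)
rect(c,im,445,405,0,(0,255,255)); cv2.imwrite("pics/wrist27r.png",im)
c=capture("top");im=cv2.resize(c["img"][:,:,::-1],None,fx=5,fy=5,interpolation=cv2.INTER_CUBIC)
c2=dict(c);c2["mtx"]=c["mtx"].copy();c2["mtx"][:2]*=5
rect(c2,im,445,405,0,(0,255,255)); cv2.imwrite("pics/top27r.png",im[900:1450,600:1100])
to(442,402,100,0)
E
```

```text
inc m: -0.0014 -0.0762 0.0662 turn -0.0 | at [443.3 325.8 166.2] yaw -0.0 t 37.5 w 0.722 F [ 0.2  0.2 -0.9]
```

View pics/wrist27r.png

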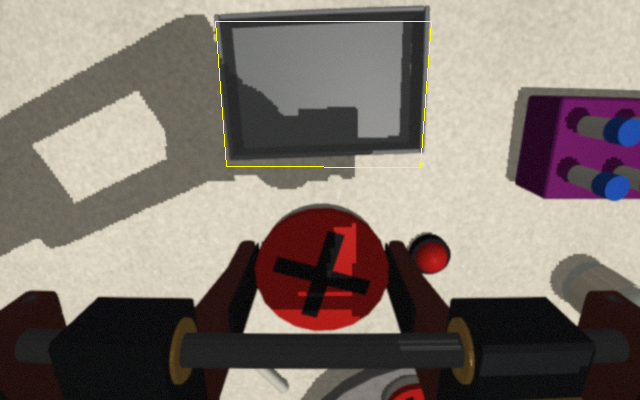

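View pics/top27r.png

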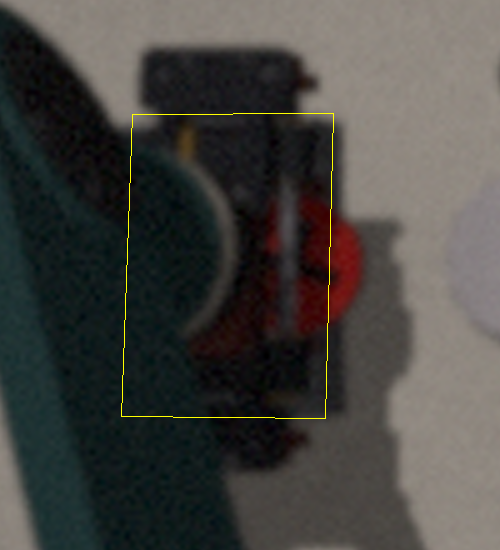

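Call:
{"name": "drive_tool", "arguments": {"increments": [[0.002,-0.04,0,0],[0.002,-0.083,0,0],[0.002,-0.083,0.01,0],[0.002,-0.083,0.05,0],[0.002,-0.083,0.07,0],[0.002,-0.083,0.07,0],[0.002,-0.083,0.07,0],[0.002,-0.083,0.07,0]]}}

```text
time_s: 38.13
tool_pos: [446.0, 410.1, 97.4]
orientation: [1.0, -0.0, 0.001, -0.0]
ft_force: [-0.4, 0.2, -0.6]
gripper_width: 0.726
```

```bash
python3 - <<'E'
from h import *
c=capture("wrist"); save(c,"wrist28.png")
to(446,409,13,0)
E
```

```text
inc m: -0.0003 0.0015 0.0849 turn -0.0 | at [446.3 410.5  97.9] yaw -0.0 t 38.2 w 0.724 F [-0.4  0.4  0.1]
```

View pics/wrist28.png

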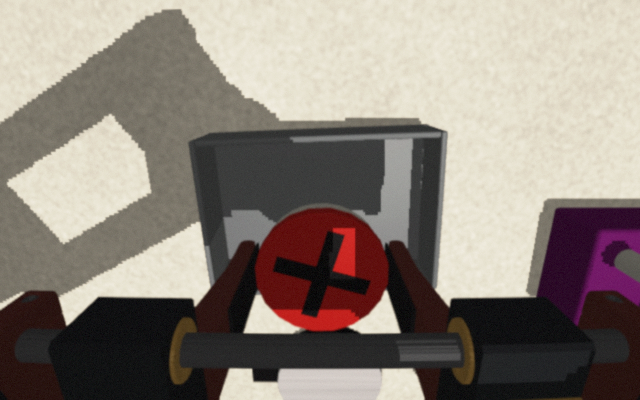

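```bash
python3 - <<'E'
from h import *
c=capture("wrist")
print(on_z(c,[[191,142],[446,130],[206,285],[437,285]],45))
to(446,409,13,0)
E
```

```text
[[366.70148798 464.66298332]
 [522.59989395 471.91162307]
 [365.95839072 364.97322968]
 [527.8225705  364.84522754]]
inc m: -0.0004 0.0017 0.0852 turn -0.0 | at [446.4 410.7  98.2] yaw -0.0 t 38.2 w 0.725 F [ 0.3  0.2 -0.8]
```

Call:
{"name": "drive_tool", "arguments": {"increments": [[0,0,0.03,0],[0,0,0.06,0],[0,0,0.078,0],[0,0,0.082,0],[0,0,0.083,0],[0,0,0.083,0]]}}

```text
time_s: 38.73
tool_pos: [446.0, 410.9, 14.6]
orientation: [1.0, 0.0, 0.001, -0.001]
ft_force: [0.8, -0.1, -0.1]
gripper_width: 0.727
```

Call:
{"name": "drive_tool", "arguments": {"increments": [[0,0,0,0],[0,0,0.002,0],[0,0,0.002,0]]}}

```text
time_s: 38.98
tool_pos: [445.7, 410.8, 12.3]
orientation: [1.0, 0.0, 0.001, -0.001]
ft_force: [-0.6, 0.6, -0.7]
gripper_width: 0.725
```

Call:
{"name": "drive_tool", "arguments": {"increments": [[0,0,0,0],[0,0,0,0],[0,0,0,0],[0,0,0,0],[0,0,0,0]], "hand": 0.85}}

```text
time_s: 39.4
tool_pos: [445.0, 410.3, 11.3]
orientation: [1.0, 0.0, -0.0, 0.0]
ft_force: [-0.3, -0.8, 0.2]
gripper_width: 0.925
```

Call:
{"name": "drive_tool", "arguments": {"increments": [[0,0,-0.02,0],[0,0,-0.06,0],[0,0,-0.1,0],[0,0,-0.14,0],[0,0,-0.17,0],[0,0.04,-0.17,0],[0,0.08,-0.17,0],[0,0.12,-0.17,0]], "hand": 1}}

```text
time_s: 40.07
tool_pos: [445.2, 289.7, 182.2]
orientation: [1.0, 0.001, 0.001, -0.0]
ft_force: [1.5, -1.4, -0.1]
gripper_width: 0.996
```

```bash
python3 - <<'E'
from h import *
to(542.7,94.7,100,0)
c=capture("wrist"); save(c,"wrist29.png")
for n in ["top","scene"]:
  c=capture(n); print(n,[b for b in blobs(c,z=58)if b[0]!="green" and 40<b[2]<80])
  save(c,n+"29.png",(140,110,500,290) if n=="top" else None,2.2 if n=="top" else 1)
E
```

```text
inc m: 0.0970 0.1952 0.0822 turn 0.2 | at [445.2 289.7 182.2] yaw 0.2 t 40.1 w 0.996 F [ 1.5 -1.4 -0.1]
top [('blue', array([448.5, 697.5]), np.float64(60.1), array([ 58., 232.])), ('red', array([539.5,  95.2]), np.float64(60.1), array([282., 197.]))]
scene [('amber', array([ 506.8, -264.6]), np.float64(51.4), array([214., 264.])), ('blue', array([429.7, 726.5]), np.float64(77.9), array([414.,  50.])), ('red', array([470.9, 369.4]), np.float64(55.7), array([368., 106.])), ('red', array([546.,  91.]), np.float64(63.5), array([332., 174.]))]
```

View pics/wrist29.png

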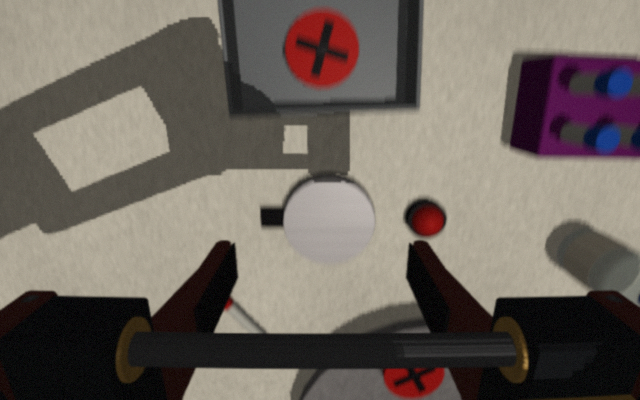

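View pics/scene29.png

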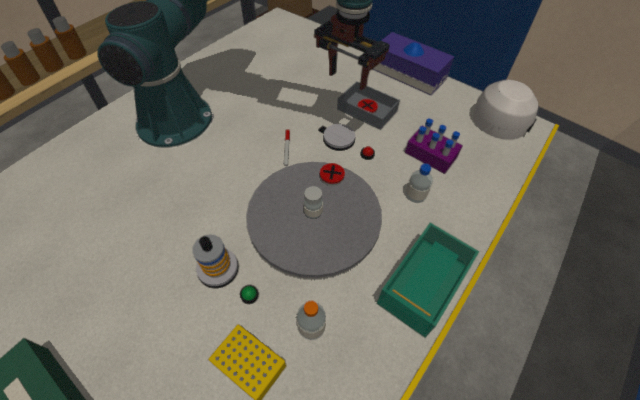

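Call:
{"name": "drive_tool", "arguments": {"increments": [[0.097,0.195,0,0],[0.097,0.195,0,0],[0.097,0.195,0,0],[0.097,0.195,0,0],[0.097,0.195,0,0],[0.097,0.195,0.04,0],[0.097,0.195,0.08,0],[0.097,0.195,0.085,0]]}}

```text
time_s: 40.88
tool_pos: [539.0, 95.0, 91.0]
orientation: [1.0, -0.001, -0.004, 0.0]
ft_force: [-1.4, -0.2, -0.7]
gripper_width: 1.0
```

Call:
{"name": "drive_tool", "arguments": {"increments": [[0,0,0,0],[0,0,0,0]]}}

```text
time_s: 41.05
tool_pos: [542.5, 96.4, 96.9]
orientation: [1.0, 0.001, -0.0, -0.0]
ft_force: [0.1, 0.3, 0.6]
gripper_width: 1.003
```

```bash
python3 - <<'E'
from h import *
c=capture("wrist"); save(c,"wrist30.png")
print([b for b in blobs(c,z=58) if b[0]=="red"])
to(542.9,94.7,44,0)
E
```

```text
[('red', array([372.1, 167. ]), np.float64(24.7), array([ 29., 120.])), ('red', array([542.5,  97.2]), np.float64(63.2), array([322., 230.]))]
inc m: -0.0005 0.0018 0.0538 turn 0.1 | at [543.4  96.5  97.8] yaw 0.1 t 41.1 w 1.001 F [0.3 0.8 0.2]
```

Call:
{"name": "drive_tool", "arguments": {"increments": [[0,0.001,0.02,0],[0,0.001,0.04,0],[0,0.001,0.05,0],[0,0.001,0.053,0],[0,0.001,0.053,0],[0,0.001,0.053,0]]}}

```text
time_s: 41.6
tool_pos: [543.0, 94.7, 44.5]
orientation: [1.0, 0.001, 0.001, -0.0]
ft_force: [-0.3, 0.0, 0.5]
gripper_width: 1.003
```

Call:
{"name": "drive_tool", "arguments": {"increments": [[0,0,0,0],[0,0,0,0],[0,0,0,0],[0,0,0,0],[0,0,0,0]], "hand": -1, "force": 20}}

```text
time_s: 42.02
tool_pos: [542.4, 94.3, 43.7]
orientation: [1.0, 0.0, 0.0, 0.0]
ft_force: [-0.4, -0.4, 4.0]
gripper_width: 0.723
```

Call:
{"name": "drive_tool", "arguments": {"increments": [[0,0,-0.01,0],[0,0,-0.045,0],[0,0,-0.085,0],[0,0,-0.12,0],[-0.02,-0.04,-0.13,0],[-0.038,-0.08,-0.13,0],[-0.056,-0.12,-0.13,0],[-0.074,-0.16,-0.13,0]]}}

```text
time_s: 42.68
tool_pos: [471.8, 245.7, 174.6]
orientation: [1.0, -0.0, 0.001, -0.0]
ft_force: [0.1, -0.2, -0.2]
gripper_width: 0.725
```

```bash
python3 - <<'E'
from h import *
to(445,410,130,0)
E
```

```text
inc m: -0.0269 -0.1642 0.0446 turn -0.0 | at [471.8 245.7 174.6] yaw -0.0 t 42.7 w 0.725 F [ 0.1 -0.2 -0.2]
```

Call:
{"name": "drive_tool", "arguments": {"increments": [[-0.007,-0.041,0,0],[-0.014,-0.082,0,0],[-0.02,-0.122,0,0],[-0.025,-0.155,0,0],[-0.026,-0.162,0,0],[-0.026,-0.162,0.04,0],[-0.026,-0.162,0.08,0],[-0.026,-0.162,0.11,0]]}}

```text
time_s: 43.35
tool_pos: [445.6, 405.9, 61.8]
orientation: [1.0, 0.001, -0.0, 0.0]
ft_force: [-0.3, -0.2, -0.4]
gripper_width: 0.721
```

Call:
{"name": "drive_tool", "arguments": {"increments": [[0,0,0.02,0],[0,0,0.03,0],[0,0,0.03,0],[0,0,0.03,0],[0,0,0.03,0]]}}

```text
time_s: 43.77
tool_pos: [447.6, 407.1, 34.9]
orientation: [1.0, 0.0, 0.001, -0.001]
ft_force: [-0.1, 1.3, -0.6]
gripper_width: 0.726
```

```bash
python3 - <<'E'
from h import *
to(445,410,28,0)
c=capture("wrist"); save(c,"wrist31.png")
E
```

```text
inc m: -0.0026 -0.0029 0.0069 turn 0.0 | at [447.6 407.1  34.9] yaw 0.0 t 43.8 w 0.726 F [-0.1  1.3 -0.6]
```

View pics/wrist31.png

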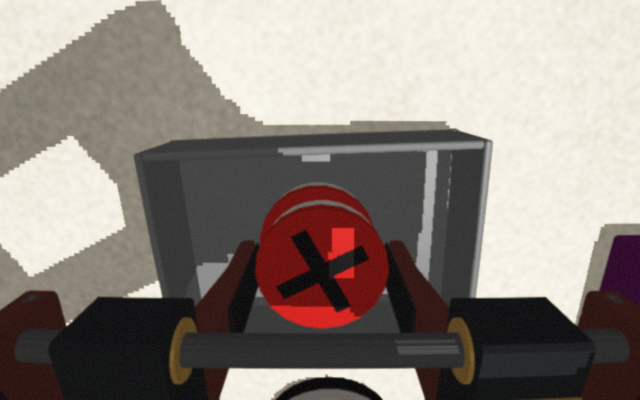

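Above the first red in the box; the two are aligned. I'll lower and release.

Call:
{"name": "drive_tool", "arguments": {"increments": [[-0.001,-0.002,0.003,0],[-0.002,-0.003,0.005,0],[-0.002,-0.003,0.006,0],[-0.002,-0.003,0.006,0],[-0.002,-0.003,0.006,0]]}}

```text
time_s: 44.23
tool_pos: [444.2, 409.6, 27.3]
orientation: [1.0, 0.0, -0.0, 0.0]
ft_force: [-0.3, -0.2, 0.1]
gripper_width: 0.723
```

```bash
python3 - <<'E'
from h import *
to(445,410,27,0)
E
```

```text
inc m: 0.0008 -0.0004 0.0003 turn 0.0 | at [444.2 409.6  27.3] yaw 0.0 t 44.2 w 0.723 F [-0.3 -0.2  0.1]
```

Call:
{"name": "drive_tool", "arguments": {"increments": [[0,0,0,0],[0,0,0,0],[0,0,0,0],[0,0,0,0],[0,0,0,0]], "hand": 0.85}}

```text
time_s: 44.65
tool_pos: [444.4, 409.6, 27.3]
orientation: [1.0, 0.0, -0.0, 0.0]
ft_force: [-0.9, -0.3, -0.4]
gripper_width: 0.926
```

Call:
{"name": "drive_tool", "arguments": {"increments": [[0,0,-0.02,0],[0,0,-0.06,0],[0,0,-0.1,0],[0,0,-0.14,0],[0,0,-0.16,0],[0,0.0,-0.16,0],[0,0.0,-0.16,0]]}}

```text
time_s: 45.23
tool_pos: [445.1, 410.1, 188.7]
orientation: [1.0, 0.0, 0.001, -0.001]
ft_force: [0.2, -0.6, -0.5]
gripper_width: 0.926
```

```bash
python3 - <<'E'
from h import *
c=capture("wrist"); save(c,"wrist32.png")
t=capture("top"); save(t,"top32.png",(340,150,520,285),4.4); print("top plate",plate(t,(483,-254),thr=.075))
s=capture("scene"); save(s,"scene32.png")
to(445,410,28,0)
E
```

```text
top plate (array([ 486.1, -262.9,   41.7]), np.float64(9.4), np.int32(531))
inc m: 0.0018 -0.0013 0.1574 turn 0.0 | at [443.2 408.7 185.4] yaw 0.0 t 45.4 w 0.924 F [ 0.2 -0.4  0.4]
```

View pics/wrist32.png

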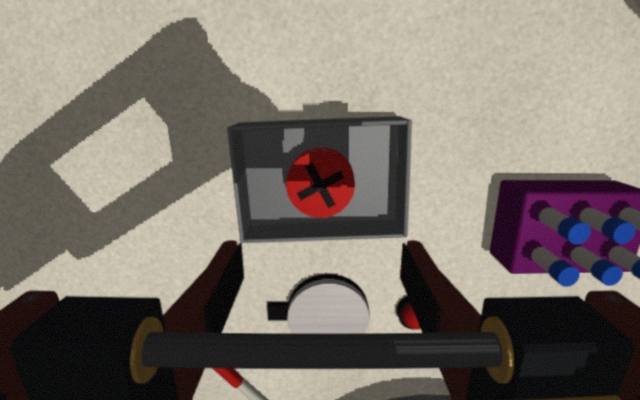

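View pics/top32.png

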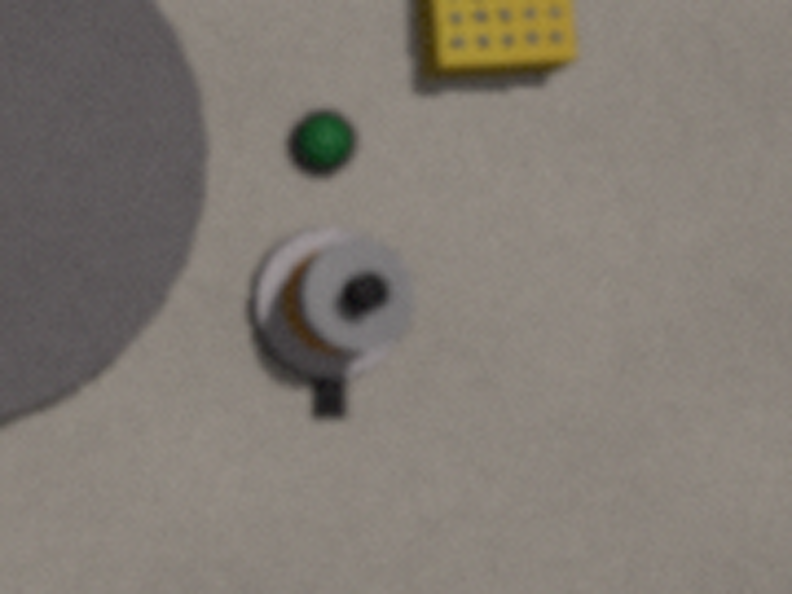

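View pics/scene32.png

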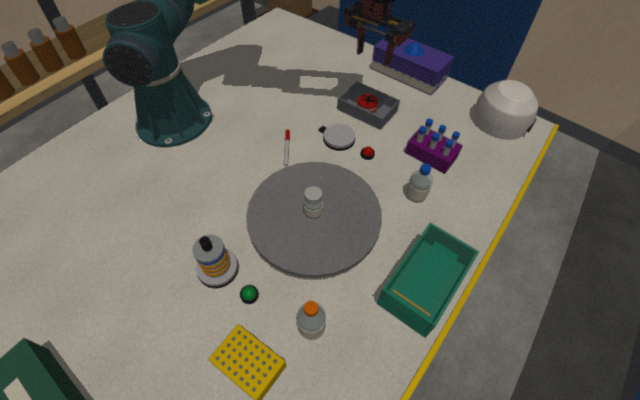

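```bash
python3 - <<'E'
from h import *
t=capture("top"); print("cover top",on_z(t,[[421.1,217.3]],100))
s=capture("scene"); save(s,"scene33.png",(180,220,250,295),8)
for z,r in [(20,46),(100,32)]:
    a=np.linspace(0,6.28,60)
    im=cv2.imread("pics/scene33.png") if z==20 else im
    P=proj(s,np.c_[487.6+r*np.cos(a),-257+r*np.sin(a),np.full(60,z)])
    cv2.polylines(im,[((P-[180,220])*8+4).round().astype(np.int32)],True,(0,255,255),1)
cv2.imwrite("pics/scene33r.png",im)
E
```

```text
cover top [[ 480.93359026 -254.5448116 ]]
```

View pics/scene33r.png

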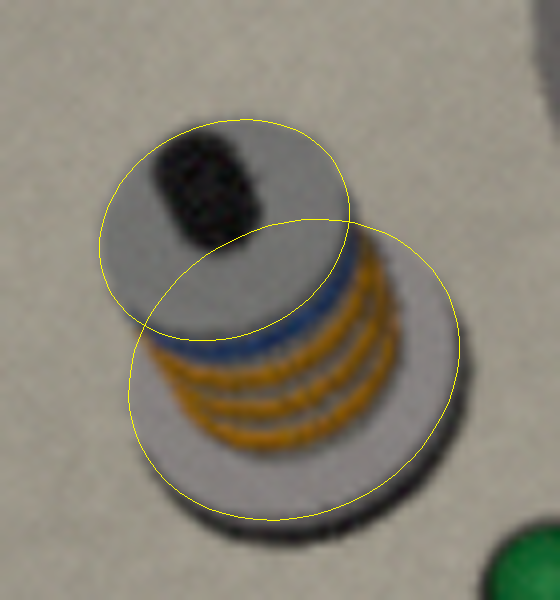

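```bash
python3 - <<'E'
from rig import *
print(job_done())
E
```

```text
the job is handed in; nothing more can be done
None
```

The job is handed in, at about 46 s of the 208 s allowed. Three amber dishes and then the one blue dish are piled on the right-hand plate, the one with the green lamp. The steel cover is on top, knob up. There was no second blue dish on the turntable.

Both red dishes are in the grey discard box, one on top of the other, lids up. Partway through the run the cover was knocked a few centimetres aside. I measured its position again before picking it up.

**Last checks:**
- **Pile (scene camera):** the plate and cover outlines both fit circles on the same centre, so the pile looks straight and centred.
- **Pile (top camera):** this view puts the cover about 2 mm from the plate centre in x, within the roughly 2 mm camera calibration. A last automatic fit of the plate in this view failed because the pile and its shadow hid part of it, so I compared against an earlier fit.
- **Cameras:** the top and scene cameras disagreed with each other by about 6 mm. I corrected for that using the first dish, whose position I knew from gripping it twice at right angles.
- **Everything else:** the jar still stands at the middle of the turntable, and nothing else on the bench appears to have moved.

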